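# Charge the mill jar with grinding balls

### The job

Take the hand scoop from its board, scoop up grinding balls from the grey tray and tip at least four of the six into the white mill jar; any others must stay in the tray and none may end up on the bench. Move the balls only with the scoop, never with the gripper's fingers, then lay the scoop back level on its board and let go. Leave the other things on the bench where they are.

Things in the scene. Friction and masses are not known exactly. Their poses are not given: they have to be found in the camera images.
- scoop_grip (a point): point to grip the hand scoop: centre of the height and width of its level wooden handle bar, 105 mm long (x), 22 mm wide (y), 22 mm high; the bar reaches from 45 mm in front of this point to 60 mm behind it. 75 mm above the scoop's underside, 100 mm behind its lip, 10 mm ahead of the outside of its back wall. Own axes: mouth of the scoop to -x, z up
- scoop_base (a point): centre of the underside of the scoop's bowl, same axes (mouth to -x, z up). Bowl 110 (x) x 76 (y) mm outside, open above and at the front: lip at x = -55 mm, outside of the back wall at x = +55. Flat floor 2 mm thick, side walls 3 mm thick, 35 mm high behind x = 0 and sloping down from there to nothing at the lip, back wall 36 mm high
- scoop: the loose aluminium hand scoop, 160 to 260 g; origin and axes are those of scoop_base. A post on the back wall carries the handle bar above the rear of the bowl and beyond. It starts lying level on the board, mouth roughly towards the robot
- tray: grey plastic tray, fixed to the table, open above: 290 (x) x 96 (y) x 40 mm high outside, walls and floor 5 mm thick, upright walls, so inside 280 x 86 mm and floor 5 mm up. Origin: centre of its underside. Its -x end wall is the one nearest the robot. At the start the balls lie scattered in its -x half; at least 130 mm at the +x end are free
- jar: white porcelain mill jar, fixed, open above: round, outside diameter 140 mm, wall 8 mm (mouth 124 mm clear), 100 mm high, floor 8 mm thick. Origin: centre of its underside
- jar_middle (a point): point inside the jar, on its axis, 45 mm above its underside
- board: flat wooden board, fixed: 190 (x) x 140 (y) x 12 mm thick, on which the scoop lies at the start. Origin: centre of its underside
- mug: bystander: loose unfired mug, 72 mm diameter, 75 mm high, origin at the centre of its underside
- prop: bystander: small loose round kiln post, 34 mm diameter, 45 mm high, origin at its underside
- stilt: bystander: small loose kiln block, 30 mm cube, origin at its underside
- trowel: bystander: loose spatula with an orange handle lying flat, 240 mm long along its x, origin at its middle on the table
- bowl: bystander: loose clay bowl, 110 mm diameter, 50 mm high, origin at the centre of its underside
- brush: bystander: loose brush lying flat, 180 mm long along its x, origin at its middle on the table
- ball1_center (a point): centre of one of the six smooth white ceramic grinding balls, 30 mm diameter, 50 g, all alike, that start in the tray; they roll and slide easily
- ball2_center (a point): centre of one of the six smooth white ceramic grinding balls, 30 mm diameter, 50 g, all alike, that start in the tray; they roll and slide easily
- ball3_center (a point): centre of one of the six smooth white ceramic grinding balls, 30 mm diameter, 50 g, all alike, that start in the tray; they roll and slide easily
- ball4_center (a point): centre of one of the six smooth white ceramic grinding balls, 30 mm diameter, 50 g, all alike, that start in the tray; they roll and slide easily
- ball5_center (a point): centre of one of the six smooth white ceramic grinding balls, 30 mm diameter, 50 g, all alike, that start in the tray; they roll and slide easily
- ball6_center (a point): centre of one of the six smooth white ceramic grinding balls, 30 mm diameter, 50 g, all alike, that start in the tray; they roll and slide easily

How it is judged:
On the way, in this order (a step that is already met when the one before it is completed fails the run):
1. at least one ball is carried in the scoop, clear above the tray (((distance between ball1_center and scoop_base below 0.065 m and height (world z) of ball1_center above 0.08 m) or (distance between ball2_center and scoop_base below 0.065 m and height (world z) of ball2_center above 0.08 m) or (distance between ball3_center and scoop_base below 0.065 m and height (world z) of ball3_center above 0.08 m) or (distance between ball4_center and scoop_base below 0.065 m and height (world z) of ball4_center above 0.08 m) or (distance between ball5_center and scoop_base below 0.065 m and height (world z) of ball5_center above 0.08 m) or (distance between ball6_center and scoop_base below 0.065 m and height (world z) of ball6_center above 0.08 m))), for 0.2 s.
2. at least four balls are inside the jar (((distance between each of ball1_center, ball2_center, ball3_center and jar_middle below 0.065 m and distance between any of ball4_center, ball5_center, ball6_center and jar_middle below 0.065 m) or (distance between each of ball4_center, ball5_center, ball6_center and jar_middle below 0.065 m and distance between any of ball1_center, ball2_center, ball3_center and jar_middle below 0.065 m) or ((distance between any of ball1_center, ball2_center and jar_middle below 0.065 m and distance between any of ball1_center, ball3_center and jar_middle below 0.065 m and distance between any of ball2_center, ball3_center and jar_middle below 0.065 m) and (distance between any of ball4_center, ball5_center and jar_middle below 0.065 m and distance between any of ball4_center, ball6_center and jar_middle below 0.065 m and distance between any of ball5_center, ball6_center and jar_middle below 0.065 m)))), for 0.2 s.
At the end, for the whole second after the job is handed in: At least four of the six balls are inside the jar, every other ball is inside the tray, and the scoop lies level (within about 7 degrees) and at rest on the board, its bowl's centre within 60 mm (board x) and 45 mm (board y) of the board's centre (((distance between each of ball1_center, ball2_center, ball3_center and jar_middle below 0.065 m and distance between any of ball4_center, ball5_center, ball6_center and jar_middle below 0.065 m) or (distance between each of ball4_center, ball5_center, ball6_center and jar_middle below 0.065 m and distance between any of ball1_center, ball2_center, ball3_center and jar_middle below 0.065 m) or ((distance between any of ball1_center, ball2_center and jar_middle below 0.065 m and distance between any of ball1_center, ball3_center and jar_middle below 0.065 m and distance between any of ball2_center, ball3_center and jar_middle below 0.065 m) and (distance between any of ball4_center, ball5_center and jar_middle below 0.065 m and distance between any of ball4_center, ball6_center and jar_middle below 0.065 m and distance between any of ball5_center, ball6_center and jar_middle below 0.065 m))) and (distance between ball1_center and jar_middle below 0.065 m or (x of ball1_center in the frame of tray between -0.14 and 0.14 m and y of ball1_center in the frame of tray between -0.043 and 0.043 m and z of ball1_center in the frame of tray below 0.045 m)) and (distance between ball2_center and jar_middle below 0.065 m or (x of ball2_center in the frame of tray between -0.14 and 0.14 m and y of ball2_center in the frame of tray between -0.043 and 0.043 m and z of ball2_center in the frame of tray below 0.045 m)) and (distance between ball3_center and jar_middle below 0.065 m or (x of ball3_center in the frame of tray between -0.14 and 0.14 m and y of ball3_center in the frame of tray between -0.043 and 0.043 m and z of ball3_center in the frame of tray below 0.045 m)) and (distance between ball4_center and jar_middle below 0.065 m or (x of ball4_center in the frame of tray between -0.14 and 0.14 m and y of ball4_center in the frame of tray between -0.043 and 0.043 m and z of ball4_center in the frame of tray below 0.045 m)) and (distance between ball5_center and jar_middle below 0.065 m or (x of ball5_center in the frame of tray between -0.14 and 0.14 m and y of ball5_center in the frame of tray between -0.043 and 0.043 m and z of ball5_center in the frame of tray below 0.045 m)) and (distance between ball6_center and jar_middle below 0.065 m or (x of ball6_center in the frame of tray between -0.14 and 0.14 m and y of ball6_center in the frame of tray between -0.043 and 0.043 m and z of ball6_center in the frame of tray below 0.045 m)) and x of scoop_base in the frame of board between -0.06 and 0.06 m and y of scoop_base in the frame of board between -0.045 and 0.045 m and z of scoop_base in the frame of board between 0.006 and 0.018 m and angle between scoop_base's own z axis and vertical below 0.12 rad and linear speed of scoop below 0.02 m/s); the robot touches nothing.
It fails at once if the gripper's fingers touch a ball (contact force between the fingers and ball1 above 0.3 N or contact force between the fingers and ball2 above 0.3 N or contact force between the fingers and ball3 above 0.3 N or contact force between the fingers and ball4 above 0.3 N or contact force between the fingers and ball5 above 0.3 N or contact force between the fingers and ball6 above 0.3 N).
It fails at once if a bystander (mug, kiln post, kiln block, spatula, bowl or brush) is moved by more than 30 mm (distance of any of mug, prop, stilt, trowel, bowl, brush from where it was at the start of the episode above 0.03 m).
It also fails if it takes over 69 s, if anything falls off the work surface, if the arm or the gripper's body presses on something with over 40 N, if the wrist force passes 120 N, or if a joint passes its speed limit or range.

### The arm

A 6-joint arm with a two-finger parallel gripper is mounted at the origin on the work surface. World frame = base frame: x ahead of the robot, y to its left, z up, the work surface at z = 0. Lengths are in m, angles in rad, forces in N, time in s.
With the tool pointing down it reaches from about 0.25 to 0.725 m from the base axis. Payload 4 kg.
Tool frame: the origin (TCP) lies on the front face of the gripper's body, between the roots of the fingers; the fingertips stand 73 mm ahead of it and the grasp point (between the pads) lies 54 mm ahead of it; z points along the fingers, y is the direction in which the jaws open and shut (so a half turn about z gives the same grasp; the last joint's range is limited). The gripper opens to 85 mm and grips with 20 to 120 N. Pads are 22 mm wide; open, the fingers measure 114 mm over their backs; the gripper's body (76 mm by 85 mm) begins 54 mm behind the grasp point. The pads swing forward as they close: fully open they stand 13 mm farther back than shut.
Start: joints at [-1.142, 0.241, 0.005, 1.335, 0, 1.571], TCP at [0.208, -0.455, 0.304] pointing down, gripper open.
Joint ranges: [-2.72, 2.72], [-1.05, 1.87], [-1.09, 1.28], [-1.99, 2.15], [-1.42, 1.44], [-3.14, 3.14]. Speed limits (rad/s): [2.79, 2.79, 3.14, 3.14, 3.14, 3.14].

### API

Orientations are given as a unit quaternion [x, y, z, w].
In Python, from workcell import sensors, camera, order gives the robot as it stands. The module is installed in compiled form; this text tells all that it offers.
- The arm moves only by the shell command python3 -m inch 'ROWS'. ROWS is JSON, one flat list of numbers, 5 for each row, row after row: the opening, from -1 (shut) to 1 (fully open), then the shift along the tool's x, y, z in mm, then the turn about the tool's z in units of 6 degrees (1.0 is 6 degrees). A call has 1 to 8 rows; each row is the pose to reach, as a shift and turn from the pose commanded when the call began, along the tool's axes at that moment; what a row does not reach only later rows make up. A row lasts 1/10 s, in which the tool goes at most 50 mm and 8.59 degrees, less where a joint would pass 70% of its speed; a pose out of reach is approached as far as the arm can. A call with a gripper value outside its range is refused whole. The fingers move at their own pace and stop on an object; the grip force is fixed at half the most. Time passes only in rows, so rows that repeat a pose let the fingers close. It gives the time, the measured TCP pose, the force and the opening at its end, in the units of the state.
- sensors.get_obs(): the state, without advancing time (a new reading comes with each control period).
- camera(name): name is "side" or "top"; returns a dict with "pixels" (400x640x3 uint8, red, green, blue), "intrinsics" (3x3 intrinsics, pixels), "k1" (the pictures are not rectified: a ray, as slopes to the right and down, at radius r is drawn at 1 + k1 r^2 times it, then the intrinsics apply), "extrinsics" (4x4, takes a point from camera to world coordinates). Camera axes: x right, y down, z forward; pixel columns grow to the right and rows downward; lengths in m; the calibration is good to about 2 mm. A picture is of the moment at which its call begins. There is no depth.
- order.job_done(): hands the job in, once; it reports no verdict.
The state is a dict: "clock": time; "joint_pos": joint angles; "joint_vel": joint speeds; "tau": joint torques, N m; "eef_pos": TCP position; "tool_rot": TCP orientation; "ft_force": force on the tool from outside, world axes, zero at the start; "ft_torque": the same for the moment, N m; "grip_width": finger opening in m.
Only numpy, scipy, OpenCV 4.12 (cv2) and the standard library are available. Lean on these libraries where they do the work, as an engineer would, in place of code of your own. Each camera call takes 0.05 s, during which the arm holds its last target.

## Working session

There is one attempt and no reset: what is moved stays moved. The work goes in short steps, Python scripts to look and compute and a shell command to move; the robot and the scene stay as the last step left them, time stands still between calls to the robot, and variables do not carry over. Pictures are saved under pics/ and viewed, and the job is handed in when it is done.

```bash
mkdir -p pics; ls
python3 - <<'E'
from workcell import sensors,camera
import cv2,numpy as np
for n in("side","top"):
    c=camera(n);cv2.imwrite(f"pics/{n}0.png",c["pixels"][:,:,::-1]);print(n,c["intrinsics"],c["k1"],np.round(c["extrinsics"],4).tolist())
print(sensors.get_obs())
E
```

```text
pics
side [[399.51276353   0.         326.10797076]
 [  0.         399.51276353 207.53318578]
 [  0.           0.           1.        ]] -0.008355559965168022 [[0.9886, -0.1145, 0.0976, 0.4574], [-0.1487, -0.6463, 0.7485, -0.7488], [-0.0226, -0.7545, -0.6559, 0.6791], [0.0, 0.0, 0.0, 1.0]]
top [[385.67060194   0.         321.59434111]
 [  0.         385.67060194 201.45277461]
 [  0.           0.           1.        ]] 0.004823235238844777 [[0.0166, -0.9952, 0.0963, 0.4874], [-0.9994, -0.0137, 0.0303, -0.0818], [-0.0288, -0.0967, -0.9949, 0.9728], [0.0, 0.0, 0.0, 1.0]]
{'clock': 0.1, 'joint_pos': array([-1.14197696e+00,  2.41343290e-01,  3.85373911e-03,  1.33519812e+00,
        3.14248773e-05,  1.57079556e+00]), 'joint_vel': array([ 0.00124431, -0.00098335,  0.00123377,  0.00313066,  0.00050105,
        0.0010602 ]), 'tau': array([ 7.15730603e-04, -3.73138762e+01,  2.53009969e+01,  1.08558813e-02,
        1.35370178e-04,  1.33941685e-05]), 'eef_pos': array([ 0.20772637, -0.45433431,  0.30309704]), 'tool_rot': array([ 9.77101651e-01,  2.12770929e-01, -1.85858715e-04, -9.27363483e-04]), 'ft_force': array([ 0.14075484, -0.51916282,  0.35708774]), 'ft_torque': array([-0.00097025,  0.00025869, -0.01621009]), 'grip_width': 0.08599757739675214}
```

View pics/side0.png

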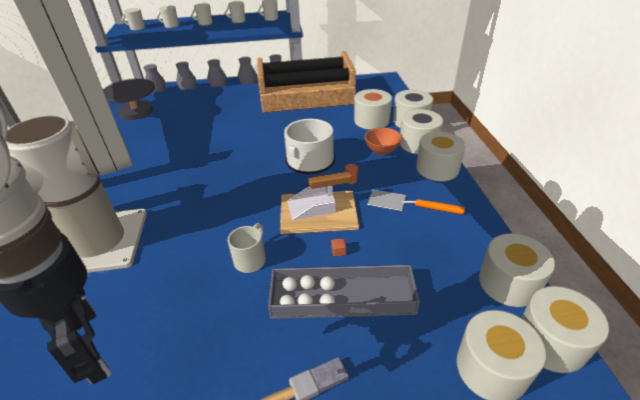

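View pics/top0.png

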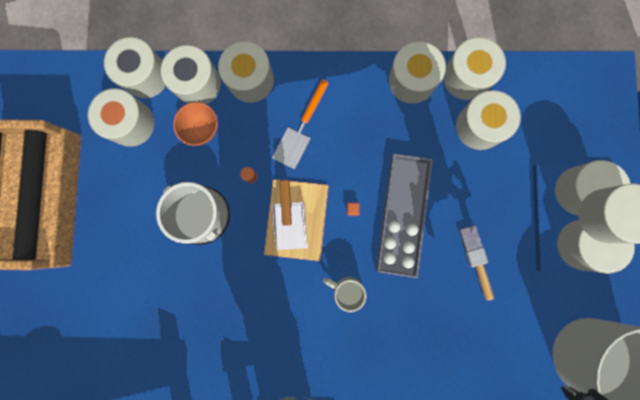

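```bash
cat > h.py <<'E'
import numpy as np,cv2
from workcell import camera,sensors
def cap(n,f=None):
    c=camera(n)
    if f: cv2.imwrite(f"pics/{f}.png",c["pixels"][:,:,::-1])
    return c
def ray(c,u,v):
    K=c["intrinsics"];k=c["k1"]
    p=cv2.undistortPoints(np.array([[[u,v]]],float),K,np.array([k,0,0,0.]))[0,0]
    E=c["extrinsics"];return E[:3,3],E[:3,:3]@np.array([p[0],p[1],1.])
def onz(c,u,v,z):
    o,d=ray(c,u,v);return (o+d*(z-o[2])/d[2])[:2]
def proj(c,P):
    E=np.linalg.inv(c["extrinsics"]);q=E[:3,:3]@np.array(P,float)+E[:3,3]
    s=q[:2]/q[2];s=s*(1+c["k1"]*(s@s));K=c["intrinsics"]
    return K[0,0]*s[0]+K[0,2],K[1,1]*s[1]+K[1,2]
def crop(c,f,x0,y0,x1,y1,s):
    im=cv2.resize(c["pixels"][y0:y1,x0:x1,::-1],None,fx=s,fy=s,interpolation=cv2.INTER_CUBIC)
    for x in range((x0+9)//10*10,x1,10):
        cv2.line(im,((x-x0)*s,0),((x-x0)*s,6 if x%50 else 14),(0,255,255),1)
        if x%50==0: cv2.putText(im,str(x),((x-x0)*s,26),0,.4,(0,255,255),1)
    for y in range((y0+9)//10*10,y1,10):
        cv2.line(im,(0,(y-y0)*s),(6 if y%50 else 14,(y-y0)*s),(0,255,255),1)
        if y%50==0: cv2.putText(im,str(y),(16,(y-y0)*s+4),0,.4,(0,255,255),1)
    cv2.imwrite(f"pics/{f}.png",im)
E
python3 - <<'E'
from h import *
c=cap("top");crop(c,"topc0",255,140,455,290,4)
c=cap("side");crop(c,"sidec0",260,150,440,330,4) if 0 else crop(c,"sidec0",225,115,425,265,4)
E
```

```text
(no output)
```

View pics/topc0.png

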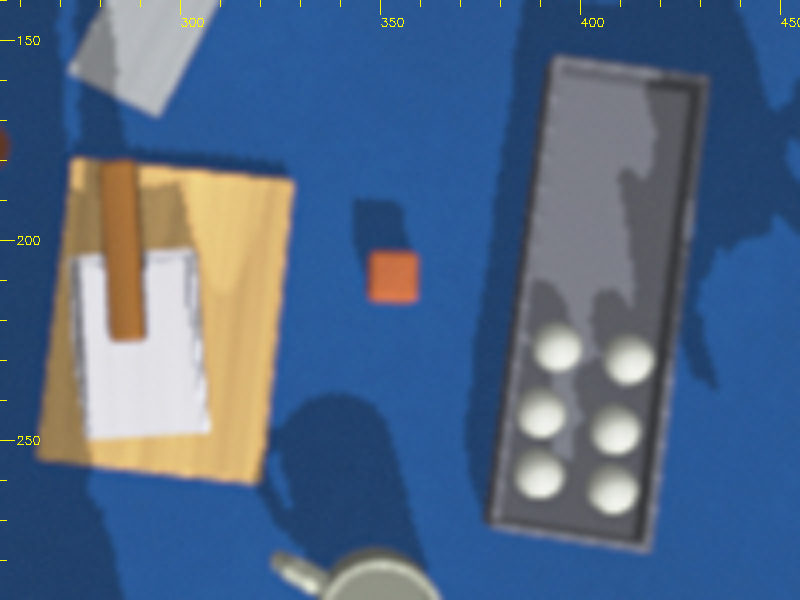

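View pics/sidec0.png

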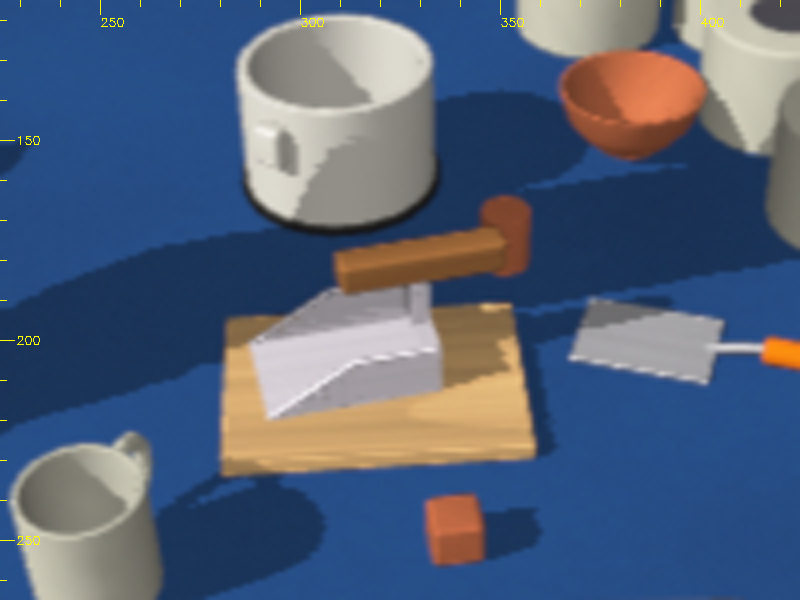

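Run:
```python
from h import *
c=cap("top");s=cap("side")
P=lambda u,v,z:onz(c,255+u/4,140+v/4,z)
b=[P(102,161,.098),P(136,161,.098),P(146,339,.098),P(110,341,.098)]
f=(b[2]+b[3])/2;t=(b[0]+b[1])/2
print("bar",np.round(b,4).tolist(),"len",np.linalg.norm(f-t),"w",np.linalg.norm(b[2]-b[3]),np.linalg.norm(b[0]-b[1]),"front",f,"tail",t)
d=(t-f)/np.linalg.norm(t-f);print("scoop +x yaw",np.degrees(np.arctan2(d[1],d[0])),"grip",f+.045*d,"bowlcentre",f)
# underside front lip corners (z=.014 floor top)
l=[P(88,440,.014),P(210,431,.014)];print("lip",l,np.linalg.norm(l[0]-l[1]),"exp",f-.055*d)
B=[P(72,157,.012),P(294,181,.012),P(260,484,.012),P(37,459,.012)]
print("board",np.round(B,4).tolist(),np.mean(B,0),[np.linalg.norm(B[i]-B[i-1]) for i in range(4)])
T=[P(553,55,.04),P(709,77,.04),P(649,551,.04),P(489,524,.04)]
ct=np.mean(T,0);d2=(T[0]+T[1]-T[2]-T[3]);print("tray",np.round(T,4).tolist(),ct,[np.linalg.norm(T[i]-T[i-1]) for i in range(4)],"yaw",np.degrees(np.arctan2(d2[1],d2[0])))
d2/=np.linalg.norm(d2);n=np.array([-d2[1],d2[0]])
for u,v in[(558,348),(629,361),(541,415),(617,431),(540,475),(613,491)]:
    p=P(u,v,.020);print("ball",p,"tray",(p-ct)@d2,(p-ct)@n)
# side check
def S(u,v,z):return onz(s,225+u/4,115+v/4,z)
B2=[S(227,319,.012),S(510,303,.012),S(535,458,.012),S(222,475,.012)];print("board side",np.mean(B2,0))
print("bar side front/tail top", S(333,258,.098),S(501,230,.098))
print("jar side: rim", S(336,14+0,.1), S(336,110,.1),S(238,62,.1),S(434,62,.1))
```

```text
bar [[0.6198, 0.0402], [0.62, 0.0206], [0.518, 0.0124], [0.5165, 0.0328]] len 0.10291211822230664 w 0.020529130636041927 0.019596973479646847 front [0.51725319 0.02259013] tail [0.6198706  0.03037284]
scoop +x yaw 4.337123669788765 grip [0.56212432 0.02599324] bowlcentre [0.51725319 0.02259013]
lip [array([0.45791937, 0.05587553]), array([ 0.46474684, -0.01964017])] 0.07582370577107472 exp [0.46241069 0.01843076]
board [[0.6351, 0.0712], [0.6215, -0.0692], [0.4328, -0.051], [0.4456, 0.0876]] [0.53375681 0.0096418 ] [np.float64(0.19016179612894385), np.float64(0.14110789884166455), np.float64(0.1896393150930509), np.float64(0.13921053858656787)]
tray [[0.6974, -0.2268], [0.6847, -0.3213], [0.3994, -0.2829], [0.4133, -0.1886]] [ 0.54868   -0.2548892] [np.float64(0.28659080715692564), np.float64(0.09530140754228937), np.float64(0.28786113674141733), np.float64(0.09536550182067291)] yaw -7.6631004927656035
ball [ 0.51913057 -0.23274197] tray -0.0322388199369808 0.018009085826084688
ball [ 0.51187111 -0.27593978] tray -0.03367310285799065 -0.02577097735604905
ball [ 0.47809789 -0.22233891] tray -0.07429227110235043 0.022847611430992464
ball [ 0.46919344 -0.26841139] tray -0.07697352877318879 -0.02400080023618042
ball [ 0.44177976 -0.22170452] tray -0.11037064851198221 0.018633392287231397
ball [ 0.43296559 -0.26579662] tray -0.11322651229482833 -0.02624028740479028
board side [0.53544072 0.00215202]
bar side front/tail top [0.51667161 0.02382599] [0.62189924 0.03376398]
jar side: rim [0.55344487 0.32056378] [0.53777483 0.18710359] [0.47637125 0.26401585] [0.61376709 0.23779012]
```

Run:
```python
from h import *
c=cap("top");crop(c,"topj0",140,160,260,260,6)
```

```text
(no output)
```

View pics/topj0.png

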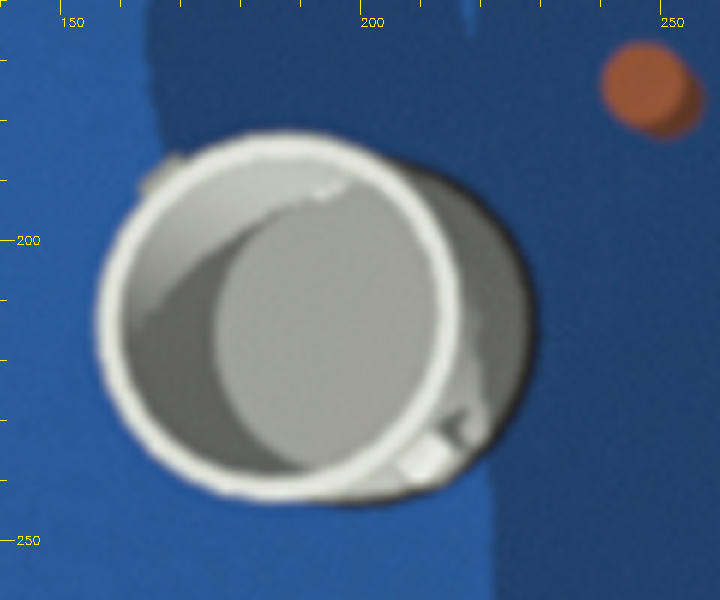

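```bash
cat >> h.py <<'E'
from scipy.spatial.transform import Rotation as R
def delta(x,y,z,yaw):
    o=sensors.get_obs();r=R.from_quat(o["tool_rot"]);M=r.as_matrix()
    d=M.T@(np.array([x,y,z])-o["eef_pos"])*1000
    y0=np.degrees(np.arctan2(M[1,0],M[0,0]));t=-((yaw-y0+180)%360-180)
    print("clk",round(o["clock"],2),"pos",np.round(o["eef_pos"],4),"yaw",round(y0,2),"tilt",np.round(np.degrees(np.arccos(-M[2,2])),2),"j",np.round(o["joint_pos"],2),"F",np.round(o["ft_force"],1),"w",round(o["grip_width"],4))
    print("shift",np.round(d,1),"turn units",round(t/6,2))
E
python3 - <<'E'
from h import *
c=cap("top");print("jar",onz(c,186.3,212.7,.1),onz(c,156.2,212.7,.1),onz(c,216.6,212.7,.1),onz(c,186.3,181.7,.1),onz(c,186.3,243.7,.1))
print("mug",onz(c,350,293,.075),"prop",onz(c,248,174,.045),"stilt",onz(c,353,208,.03),"bowl",onz(c,195,124,.05))
delta(.5325,.0237,.25,4.3)
E
```

```text
jar [0.54174781 0.25428958] [0.54073675 0.32399367] [0.54276327 0.18438674] [0.61338992 0.25793259] [0.47122933 0.25068439]
mug [ 0.36537465 -0.12275659] prop [0.64224132 0.12779618] stilt [ 0.56362673 -0.13022493] bowl [0.76498824 0.26292948]
clk 0.4 pos [ 0.2079 -0.4547  0.3038] yaw 24.57 tilt 0.02 j [-1.14  0.24  0.    1.34  0.    1.57] F [ 0.2  0.4 -0.3] w 0.0857
shift [ 494.1 -300.1   53.9] turn units 3.38
```

```bash
python3 -m inch '[1,494,-300,30,3.38,1,494,-300,30,3.38,1,494,-300,30,3.38,1,494,-300,30,3.38,1,494,-300,30,3.38,1,494,-300,30,3.38,1,494,-300,30,3.38,1,494,-300,30,3.38]'; python3 -c "
from h import *
delta(.5325,.0237,.25,4.3)"
```

```text
clock: 1.2
eef_pos: [0.4278, -0.1304, 0.2839]
tool_rot: [0.999, 0.037, 0.0, 0.0]
ft_force: [0.5, -1.2, -0.3]
grip_width: 0.0856
clk 1.2 pos [ 0.4278 -0.1304  0.2839] yaw 4.29 tilt 0.06 j [-0.3   0.15 -0.17  1.26 -0.    2.77] F [ 0.5 -1.2 -0.3] w 0.0856
shift [ 115.9 -145.8   34. ] turn units -0.0
```

```bash
python3 -m inch '[1,116,-146,-10,-15,1,116,-146,-10,-15,1,116,-146,-10,-15,1,116,-146,-10,-15,1,116,-146,-10,-15,1,116,-146,-10,-15,1,116,-146,-10,-15,1,116,-146,-10,-15]'; python3 -c "
from h import *
delta(.5325,.0237,.25,184.3)"
```

```text
clock: 2.0
eef_pos: [0.5318, 0.0223, 0.2935]
tool_rot: [0.802, 0.598, -0.0, -0.0]
ft_force: [1.1, -0.1, 0.5]
grip_width: 0.0852
clk 2.0 pos [0.5318 0.0223 0.2935] yaw 73.43 tilt 0.02 j [ 0.04  0.31  0.07  1.33 -0.    1.9 ] F [ 1.1 -0.1  0.5] w 0.0852
shift [ 1.5  0.3 43.5] turn units -18.48
```

```bash
python3 -m inch '[1,2,0,43,-18.48,1,2,0,43,-18.48,1,2,0,43,-18.48,1,2,0,43,-18.48,1,2,0,43,-18.48,1,2,0,43,-18.48,1,2,0,43,-18.48,1,2,0,43,-18.48]'; python3 -m inch '[1,0,0,0,-7,1,0,0,0,-7,1,0,0,0,-7,1,0,0,0,-7,1,0,0,0,-7]'; python3 -c "
from h import *
delta(.5325,.0237,.141,184.3)
c=cap('top');crop(c,'top1',215,140,415,290,4);s=cap('side');crop(s,'side1',225,85,425,235,4)"
```

```text
clock: 2.8
eef_pos: [0.5323, 0.024, 0.2507]
tool_rot: [0.324, 0.946, -0.0, -0.0]
ft_force: [-0.3, -1.0, -0.5]
grip_width: 0.0855
clock: 3.3
eef_pos: [0.5323, 0.0239, 0.2507]
tool_rot: [-0.036, 0.999, -0.0, -0.0]
ft_force: [-0.1, 0.1, 0.7]
grip_width: 0.0853
clk 3.3 pos [0.5323 0.0239 0.2507] yaw -175.87 tilt 0.0 j [ 0.04  0.33 -0.01  1.23 -0.   -0.03] F [-0.1  0.1  0.7] w 0.0853
shift [ -0.2  -0.2 109.7] turn units -0.03
```

View pics/side1.png

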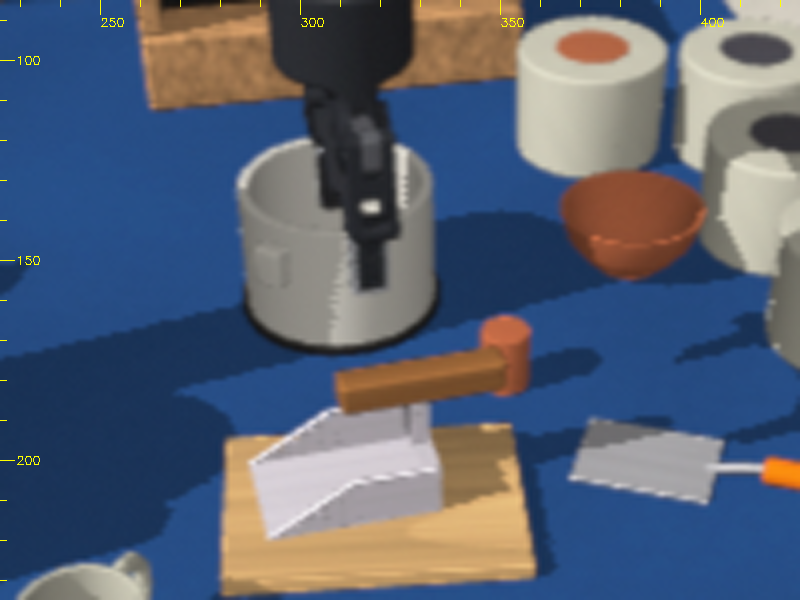

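The gripper hangs above the scoop's handle (bar about (309–349, 180) in the side picture) and is aligned with it. I'm going down to grip.

```bash
python3 -m inch '[1,0,0,60,0,1,0,0,105,0,1,0,0,109,0,1,0,0,109,0,-1,0,0,109,0,-1,0,0,109,0,-1,0,0,109,0,-1,0,0,109,0]'; python3 -m inch '[-1,0,0,0,0,-1,0,0,0,0,-1,0,0,0,0]'; python3 -c "
from h import *
delta(.5325,.0237,.25,184.3)
c=cap('top');crop(c,'top2',215,140,415,290,4);s=cap('side');crop(s,'side2',225,85,425,235,4)"
```

```text
clock: 4.2
eef_pos: [0.5332, 0.024, 0.1432]
tool_rot: [-0.033, 0.999, 0.0, 0.001]
ft_force: [-0.2, -0.2, 0.5]
grip_width: 0.0284
clock: 4.5
eef_pos: [0.5329, 0.0242, 0.1427]
tool_rot: [-0.033, 0.999, 0.0, 0.001]
ft_force: [-0.8, 0.8, 5.7]
grip_width: 0.0209
clk 4.5 pos [0.5329 0.0242 0.1427] yaw -176.19 tilt 0.12 j [ 0.05  0.43 -0.17  0.97  0.   -0.02] F [-0.8  0.8  5.7] w 0.0209
shift [   0.3   -0.5 -107.3] turn units -0.08
```

View pics/side2.png

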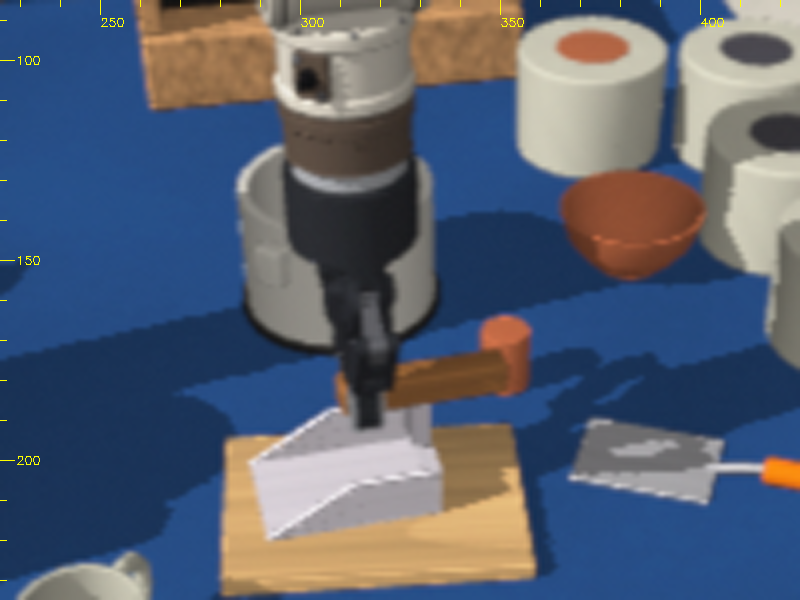

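Gripped on the bar at 21 mm. Lifting now and checking that it holds.

```bash
python3 -m inch '[-1,0,0,-20,0,-1,0,0,-50,0,-1,0,0,-80,0,-1,0,0,-95,0,-1,0,0,-100,0,-1,0,0,-100,0]'; python3 -c "
from h import *
a=np.radians(-7.66);ct=np.array([.5487,-.2549]);p=ct+.075*np.array([np.cos(a),np.sin(a)]);print(p)
delta(p[0],p[1],.245,172.34)
c=cap('top');crop(c,'top3',215,140,415,290,4);s=cap('side');crop(s,'side3',225,85,425,235,4)"
```

```text
clock: 5.2
eef_pos: [0.5323, 0.0239, 0.2417]
tool_rot: [-0.033, 0.999, -0.0, 0.0]
ft_force: [0.9, -0.2, -2.2]
grip_width: 0.0209
[ 0.62303074 -0.26489707]
clk 5.2 pos [0.5323 0.0239 0.2417] yaw -176.2 tilt 0.02 j [ 0.04  0.34 -0.02  1.21 -0.   -0.02] F [ 0.9 -0.2 -2.2] w 0.0209
shift [ -71.4 -294.2   -3.2] turn units 1.91
```

View pics/side3.png

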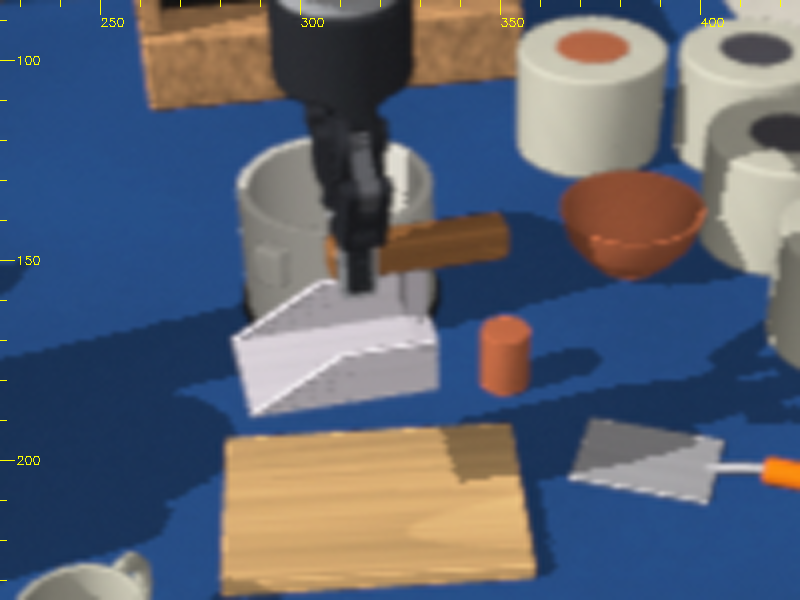

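The scoop hangs level from the grip (lip around (285, 186), heel around (334, 182) px). Moving it over the free end of the tray.

```bash
python3 -m inch '[-1,-71,-294,0,1.91,-1,-71,-294,0,1.91,-1,-71,-294,0,1.91,-1,-71,-294,0,1.91,-1,-71,-294,0,1.91,-1,-71,-294,0,1.91,-1,-71,-294,0,1.91,-1,-71,-294,0,1.91]'; python3 -c "
from h import *
delta(.623,-.2649,.136,172.34)
c=cap('top');crop(c,'top4',305,130,455,280,4);s=cap('side');crop(s,'side4',250,185,450,335,4)"
```

```text
clock: 6.1
eef_pos: [0.6217, -0.2661, 0.2385]
tool_rot: [0.068, 0.998, 0.001, -0.002]
ft_force: [-0.6, 0.2, -1.6]
grip_width: 0.0211
clk 6.1 pos [ 0.6217 -0.2661  0.2385] yaw 172.18 tilt 0.28 j [-0.4   0.63  0.44  1.38  0.   -0.27] F [-0.6  0.2 -1.6] w 0.0211
shift [ -1.6   1.2 102.5] turn units -0.03
```

View pics/top4.png

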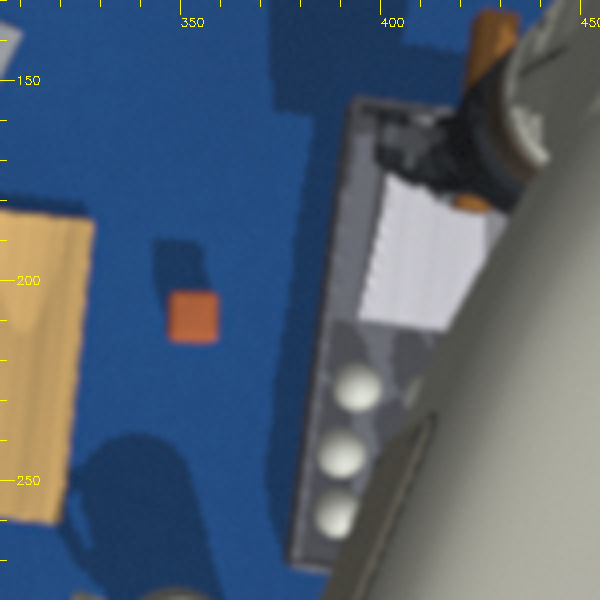

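View pics/side4.png

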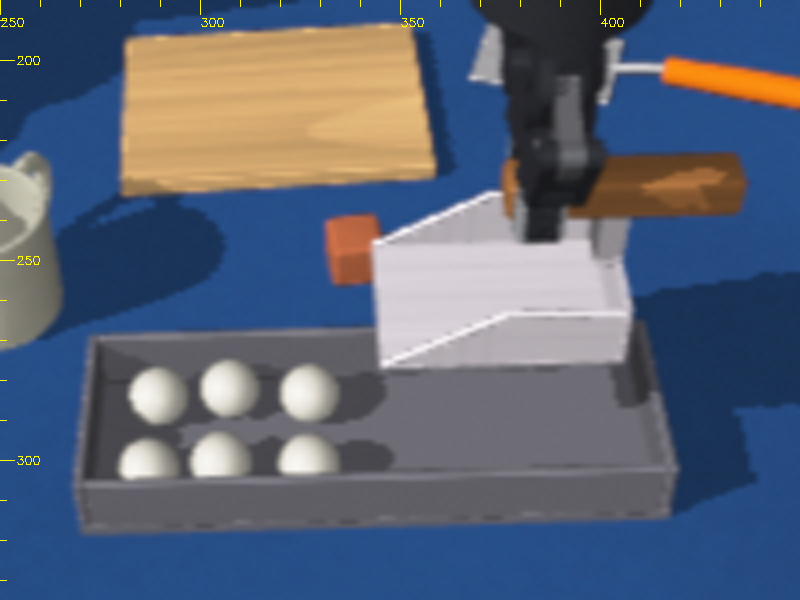

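```bash
python3 -c "
from h import *
s=cap('side');c=cap('top')
S=lambda u,v,z:onz(s,250+u/4,185+v/4,z)
T=[S(90,338,.04),S(642,322,.04),S(677,466,.04),S(75,485,.04)]
ct=np.mean(T,0);d=T[1]+T[2]-T[0]-T[3];print('tray side',np.round(T,4).tolist(),ct,np.degrees(np.arctan2(d[1],d[0])))
z=.2385-.1307
L=[S(371,240,z+.001),S(381,367,z+.001)];print('lip side',L,np.linalg.norm(L[0]-L[1]),np.mean(L,0))
l=[onz(c,305+358/4,130+318/4,z),onz(c,305+444/4,130+331/4,z)];print('lip top',l)
a=np.radians(-7.66);e=np.array([np.cos(a),np.sin(a)]);n=np.array([-e[1],e[0]])
p=np.array([.6217,-.2661]);print('exp lip',p-.0705*e)
for c0 in (np.array([.5487,-.2549]),ct):
  for q in (L[0],L[1],l[0],p): print((q-c0)@e,(q-c0)@n)
"
```

```text
tray side [[0.4135, -0.1943], [0.6979, -0.2317], [0.687, -0.321], [0.402, -0.2843]] [ 0.55008846 -0.25781492] -7.419257128039458
lip side [array([ 0.55772718, -0.21459603]), array([ 0.54796538, -0.29324554])] 0.0792529936769088 [ 0.55284628 -0.25392078]
lip top [array([ 0.55529557, -0.21889784]), array([ 0.54871094, -0.26659707])]
exp lip [ 0.55182911 -0.25670275]
0.0035743374129336334 0.04114758579739442
0.004383175229125205 -0.03810128036572015
0.001737834842118832 0.03656004270535833
0.07384148070923915 -0.0013695717093565327
0.0018097273687378028 0.04385142362743665
0.0026185651849293745 -0.03539744253567792
-2.677520207699849e-05 0.03926388053540056
0.07207687066504333 0.0013342661206856945
```

```bash
python3 -m inch '[-1,0,0,40,0,-1,0,0,70,0,-1,0,0,85,0,-1,0,0,85,0]'; python3 -c "
from h import *
delta(.623,-.2649,.136,172.34)
s=cap('side');crop(s,'side5',250,185,450,335,4)"
```

```text
clock: 6.7
eef_pos: [0.6209, -0.2622, 0.1538]
tool_rot: [0.066, 0.998, 0.001, -0.003]
ft_force: [-1.1, 0.1, -1.8]
grip_width: 0.0207
clk 6.7 pos [ 0.6209 -0.2622  0.1538] yaw 172.47 tilt 0.37 j [-0.4   0.68  0.3   1.2   0.   -0.27] F [-1.1  0.1 -1.8] w 0.0207
shift [-2.5 -2.5 17.8] turn units 0.02
```

View pics/side5.png

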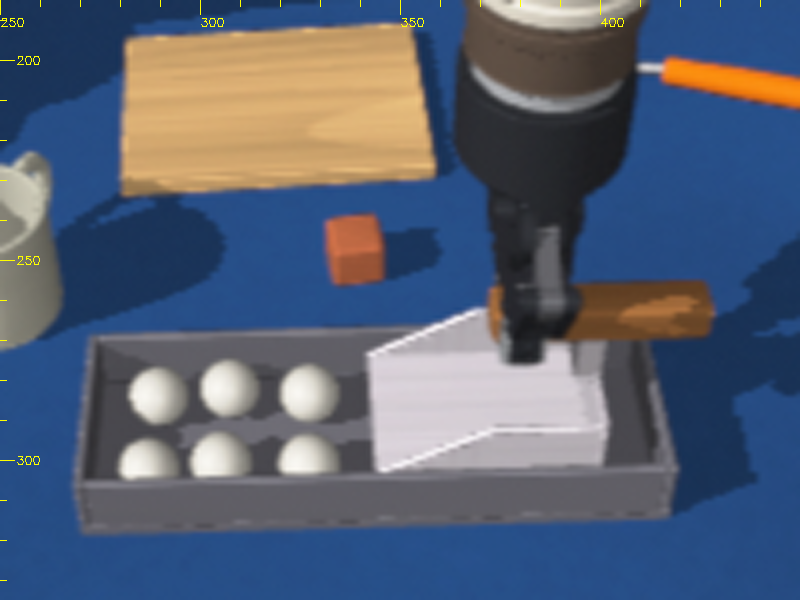

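```bash
python3 -m inch '[-1,0,-3,5,0,-1,0,-3,5,0,-1,0,-3,10,0,-1,0,-3,14,0,-1,0,-3,14,0]'; python3 -c "
from h import *
delta(.623,-.2649,.136,172.34)"; python3 -m inch '[-1,0,0,3,0,-1,0,0,4,0,-1,0,0,4,0]'; python3 -c "
from h import *
delta(.623,-.2649,.136,172.34)
s=cap('side');crop(s,'side6',250,185,450,335,4)"
```

```text
clock: 7.25
eef_pos: [0.6219, -0.2676, 0.142]
tool_rot: [0.067, 0.998, 0.0, -0.001]
ft_force: [-0.0, 0.2, -2.3]
grip_width: 0.0211
clk 7.25 pos [ 0.6219 -0.2676  0.142 ] yaw 172.33 tilt 0.07 j [-0.41  0.69  0.29  1.17  0.   -0.27] F [-0.   0.2 -2.3] w 0.0211
shift [-0.8  2.8  6. ] turn units -0.0
clock: 7.55
eef_pos: [0.6221, -0.2677, 0.1384]
tool_rot: [0.067, 0.998, 0.0, -0.0]
ft_force: [0.6, 0.3, -1.5]
grip_width: 0.0209
clk 7.55 pos [ 0.6221 -0.2677  0.1384] yaw 172.33 tilt 0.03 j [-0.41  0.69  0.28  1.16  0.   -0.27] F [ 0.6  0.3 -1.5] w 0.0209
shift [-0.5  2.9  2.4] turn units -0.0
```

View pics/side6.png

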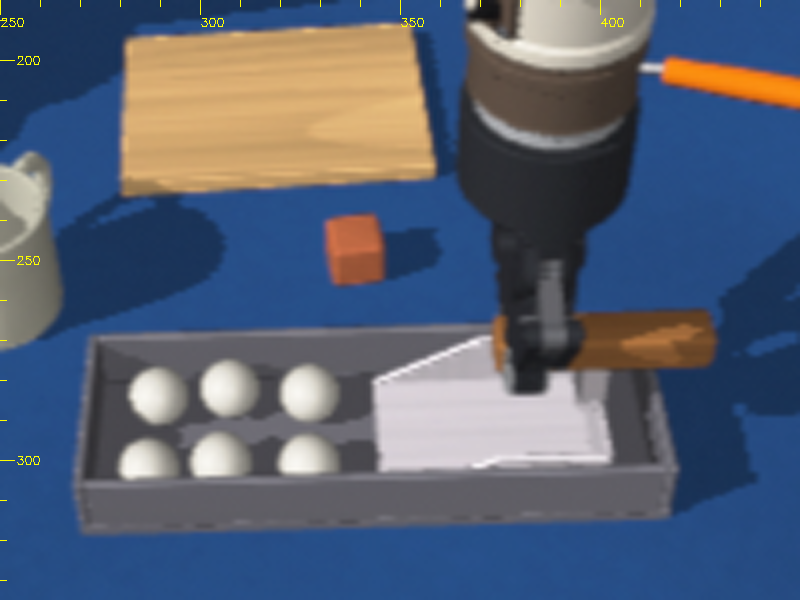

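```bash
python3 -m inch '[-1,0,1.5,1,0,-1,0,1.5,3,0,-1,0,1.5,3,0,-1,0,1.5,3,0]'; python3 -c "
from h import *
delta(.623,-.2649,.136,172.34)"
```

```text
clock: 8.0
eef_pos: [0.6226, -0.2661, 0.1359]
tool_rot: [0.067, 0.998, 0.0, 0.0]
ft_force: [0.5, 1.0, 0.1]
grip_width: 0.0213
clk 8.0 pos [ 0.6226 -0.2661  0.1359] yaw 172.35 tilt 0.03 j [-0.4   0.69  0.28  1.15  0.   -0.27] F [0.5 1.  0.1] w 0.0213
shift [-0.2  1.2 -0.1] turn units 0.0
```

```bash
python3 -m inch '[-1,12,0,1,0,-1,27,0,1,0,-1,42,0,1,0,-1,57,0,1,0,-1,72,0,1,0,-1,87,0,1,0,-1,97,0,1,0]'; python3 -c "
from h import *
delta(.623,-.2649,.136,172.34)
s=cap('side');crop(s,'side7',250,185,450,335,4)"
```

```text
clock: 8.7
eef_pos: [0.5271, -0.2537, 0.136]
tool_rot: [0.067, 0.998, -0.001, 0.002]
ft_force: [3.9, -0.2, 0.4]
grip_width: 0.0212
clk 8.7 pos [ 0.5271 -0.2537  0.136 ] yaw 172.35 tilt 0.25 j [-0.45  0.52 -0.03  1.01  0.   -0.32] F [ 3.9 -0.2  0.4] w 0.0212
shift [-96.5   1.6   0.4] turn units 0.0
```

View pics/side7.png

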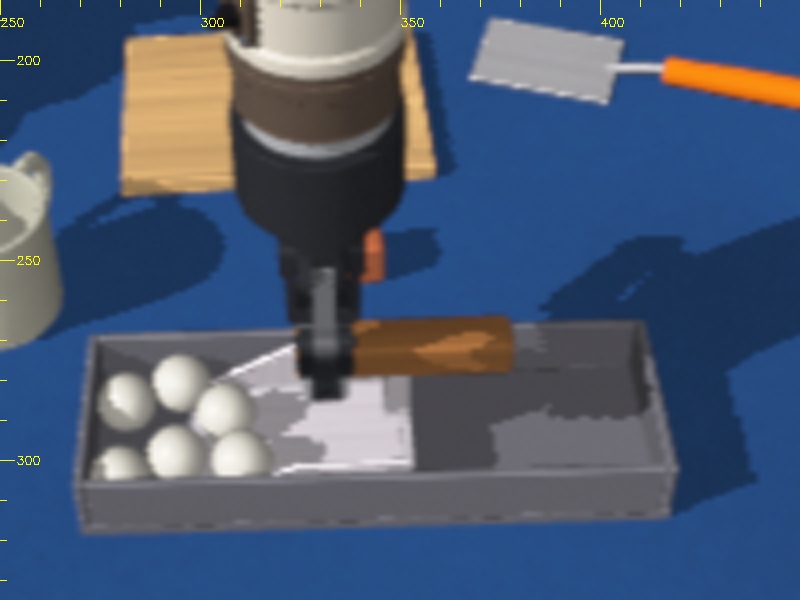

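Two balls are already on the scoop floor at about (306, 287) and (310, 299) px, and the other four are against the end wall. Pushing on.

```bash
python3 -m inch '[-1,10,0,0.5,0,-1,18,0,0.5,0,-1,26,0,0.5,0,-1,34,0,0.5,0,-1,40,0,0.5,0,-1,43,0,0.5,0]'; python3 -c "
from h import *
delta(.623,-.2649,.136,172.34)
s=cap('side');crop(s,'side8',250,185,450,335,4)"
```

```text
clock: 9.35
eef_pos: [0.4855, -0.2481, 0.1358]
tool_rot: [0.066, 0.998, -0.001, 0.003]
ft_force: [6.4, 0.7, 4.4]
grip_width: 0.021
clk 9.35 pos [ 0.4855 -0.2481  0.1358] yaw 172.38 tilt 0.34 j [-0.47  0.45 -0.15  0.96  0.   -0.34] F [6.4 0.7 4.4] w 0.021
shift [-138.5    1.6    0.6] turn units 0.01
```

View pics/side8.png

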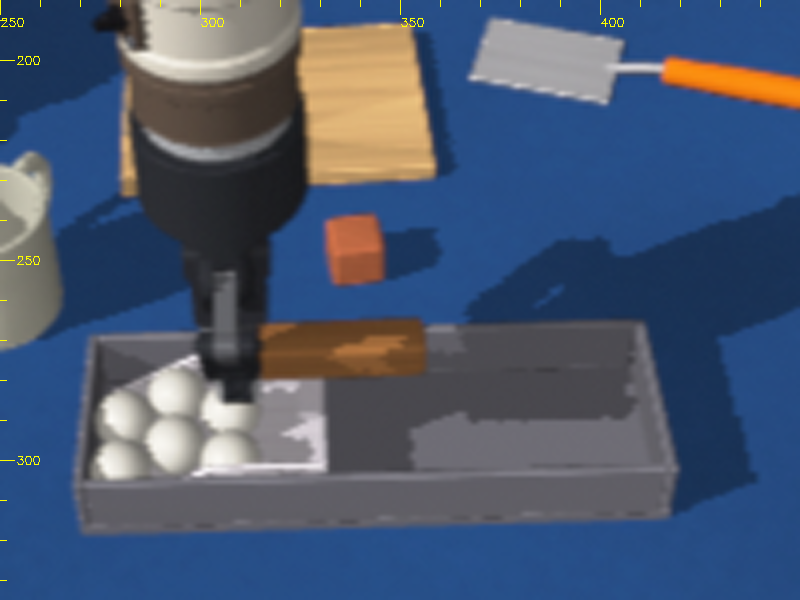

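```bash
python3 -m inch '[-1,2,0,0,0,-1,4,0,0,0,-1,4,0,0,0]'; python3 -c "
from h import *
delta(.623,-.2649,.136,172.34)
s=cap('side');crop(s,'side9',255,225,355,300,8)"
```

```text
clock: 9.7
eef_pos: [0.4817, -0.2477, 0.1357]
tool_rot: [0.066, 0.998, -0.001, 0.003]
ft_force: [6.4, 0.5, 5.4]
grip_width: 0.0212
clk 9.7 pos [ 0.4817 -0.2477  0.1357] yaw 172.38 tilt 0.32 j [-0.48  0.45 -0.16  0.96  0.   -0.34] F [6.4 0.5 5.4] w 0.0212
shift [-142.4    1.7    0.5] turn units 0.01
```

View pics/side9.png

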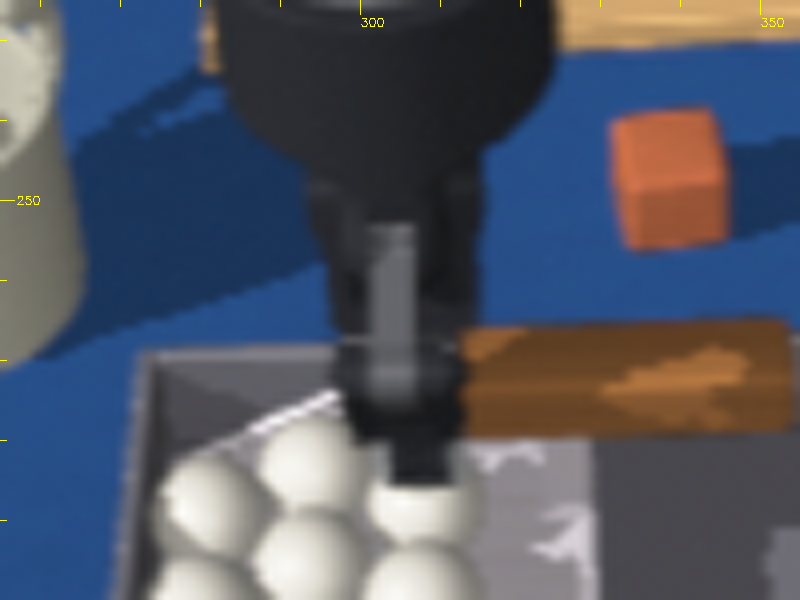

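All six are in, in three pairs. Next I lift, slide the lip just over the end wall and press down, so the scoop pivots in the pads to mouth-up.

```bash
python3 -m inch '[-1,0,0,-13,0,-1,0,0,-26,0,-1,0,0,-38,0,-1,2,0,-39,0,-1,10,0,-39,0,-1,16,0,-37,0,-1,16,0,-31,0,-1,16,0,-27,0]'; python3 -c "
from h import *
delta(.623,-.2649,.136,172.34)
s=cap('side');crop(s,'side10',250,185,450,335,4)"
```

```text
clock: 10.55
eef_pos: [0.4673, -0.2449, 0.1646]
tool_rot: [0.067, 0.998, 0.0, 0.006]
ft_force: [7.7, 4.5, 17.0]
grip_width: 0.021
clk 10.55 pos [ 0.4673 -0.2449  0.1646] yaw 172.37 tilt 0.64 j [-0.48  0.39 -0.17  1.    0.   -0.35] F [ 7.7  4.5 17. ] w 0.021
shift [-156.7    0.8   30.4] turn units 0.0
```

View pics/side10.png

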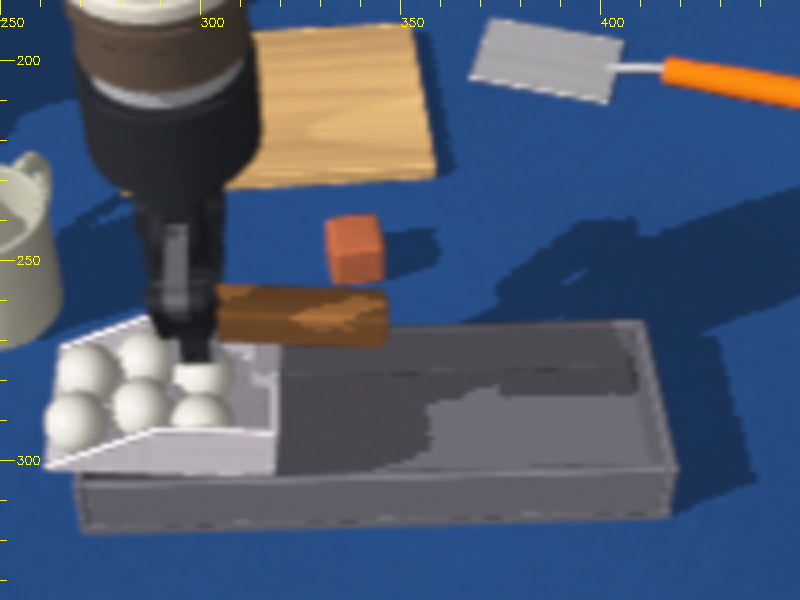

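All six are still in and the front of the scoop is on the wall. Pressing further.

```bash
python3 -m inch '[-1,0,0,5,0,-1,0,0,9,0,-1,0,0,10,0]'; python3 -c "
from h import *
delta(.623,-.2649,.136,172.34)
s=cap('side');crop(s,'side11',250,185,450,335,4)"
```

```text
clock: 10.9
eef_pos: [0.4725, -0.2457, 0.1579]
tool_rot: [0.066, 0.998, -0.001, 0.012]
ft_force: [13.3, 6.1, 22.6]
grip_width: 0.021
clk 10.9 pos [ 0.4725 -0.2457  0.1579] yaw 172.45 tilt 1.36 j [-0.48  0.4  -0.17  0.98  0.01 -0.35] F [13.3  6.1 22.6] w 0.021
shift [-151.2    0.7   25.5] turn units 0.02
```

View pics/side11.png

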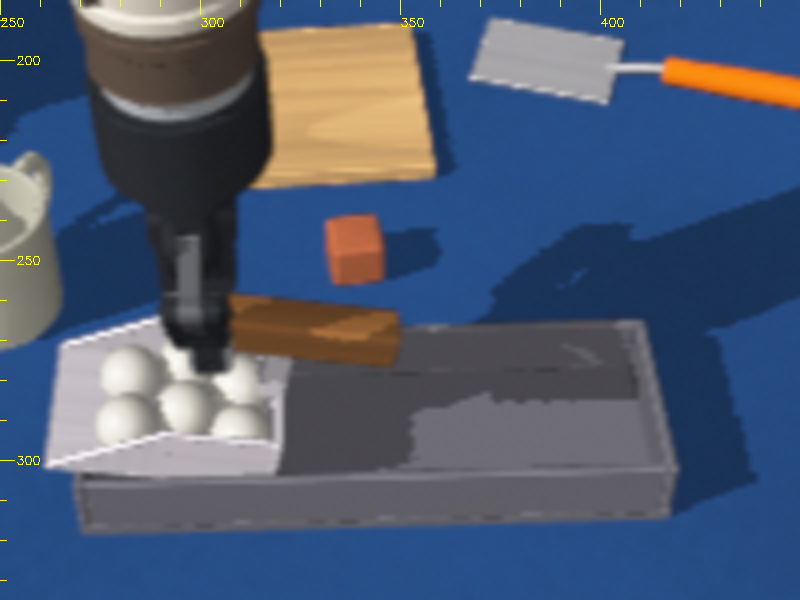

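The scoop is now tilted mouth-up by about 8–9° and all six balls have rolled to the back wall (x around 282–310 px). Lifting gently.

```bash
python3 -m inch '[-1,0,0,-5,0,-1,0,0,-13,0,-1,0,0,-25,0,-1,0,0,-42,0,-1,0,0,-62,0,-1,0,0,-80,0,-1,0,0,-95,0,-1,0,0,-103,0]';python3 -m inch '[-1,0,0,-15,0,-1,0,0,-30,0,-1,0,0,-38,0,-1,0,0,-40,0]'; python3 -c "
from h import *
delta(.573,.255,.30,180)
s=cap('side');crop(s,'side12',230,125,430,275,4)"
```

```text
clock: 11.75
eef_pos: [0.4633, -0.2451, 0.255]
tool_rot: [0.067, 0.998, -0.0, -0.0]
ft_force: [-0.0, 0.4, -3.9]
grip_width: 0.0211
clock: 12.15
eef_pos: [0.4637, -0.245, 0.2946]
tool_rot: [0.067, 0.998, -0.0, 0.0]
ft_force: [0.4, -0.7, -5.0]
grip_width: 0.021
clk 12.15 pos [ 0.4637 -0.245   0.2946] yaw 172.32 tilt 0.02 j [-0.49  0.29  0.05  1.33 -0.   -0.35] F [ 0.4 -0.7 -5. ] w 0.021
shift [-41.4 510.1  -5.5] turn units -1.28
```

View pics/side12.png

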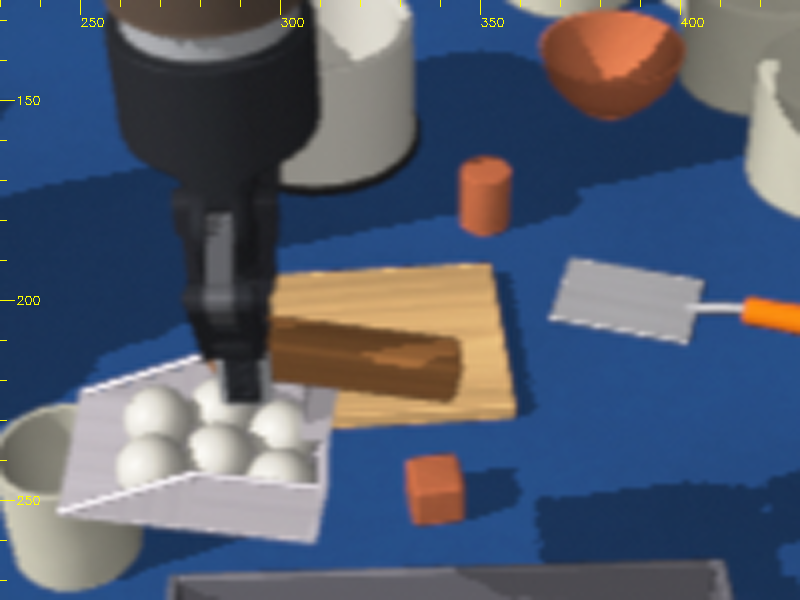

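All six are aboard. Carrying to the jar with gentle ramps.

```bash
python3 -m inch '[-1,0,4,0,0,-1,-1,12,0,0,-1,-2,24,0,-0.1,-1,-3,40,0,-0.1,-1,-5,60,0,-0.2,-1,-7,84,0,-0.3,-1,-9,110,0,-0.3,-1,-11,138,0,-0.4]';python3 -m inch '[-1,-2,28,0,-0.1,-1,-4,56,0,-0.1,-1,-6,84,0,-0.2,-1,-8,112,0,-0.3,-1,-10,140,0,-0.3,-1,-12,168,0,-0.4,-1,-14,196,0,-0.5,-1,-16,224,0,-0.5]';python3 -m inch '[-1,-2,26,0,-0.1,-1,-4,49,0,-0.1,-1,-6,69,0,-0.2,-1,-8,86,0,-0.2,-1,-9,100,0,-0.3,-1,-10,110,0,-0.3,-1,-10,117,0,-0.3,-1,-10,121,0,-0.3]'; python3 -c "
from h import *
delta(.573,.255,.30,180)
c=cap('top','top13')
s=cap('side');crop(s,'side13',230,65,430,215,4)"
```

```text
clock: 13.0
eef_pos: [0.4931, -0.1077, 0.2939]
tool_rot: [0.045, 0.999, 0.0, -0.0]
ft_force: [0.1, -0.0, -4.4]
grip_width: 0.021
clock: 13.8
eef_pos: [0.5291, 0.1142, 0.2938]
tool_rot: [0.019, 1.0, 0.0, -0.0]
ft_force: [-0.3, -0.5, -3.7]
grip_width: 0.0207
clock: 14.6
eef_pos: [0.5444, 0.2329, 0.2941]
tool_rot: [0.004, 1.0, -0.0, -0.0]
ft_force: [0.2, -0.5, -4.8]
grip_width: 0.021
clk 14.6 pos [0.5444 0.2329 0.2941] yaw 179.54 tilt 0.02 j [ 0.4   0.43  0.25  1.39 -0.    0.41] F [ 0.2 -0.5 -4.8] w 0.021
shift [-28.4  22.4  -5.9] turn units -0.08
```

View pics/side13.png

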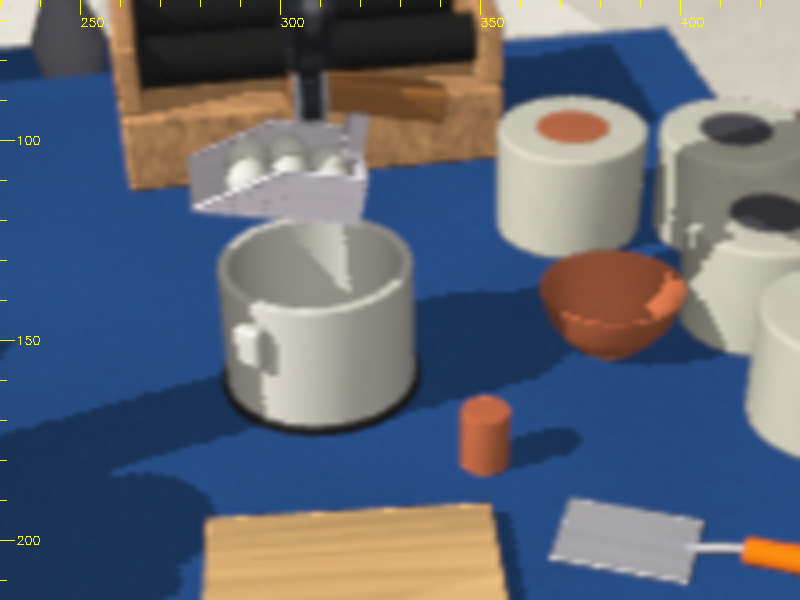

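View pics/top13.png

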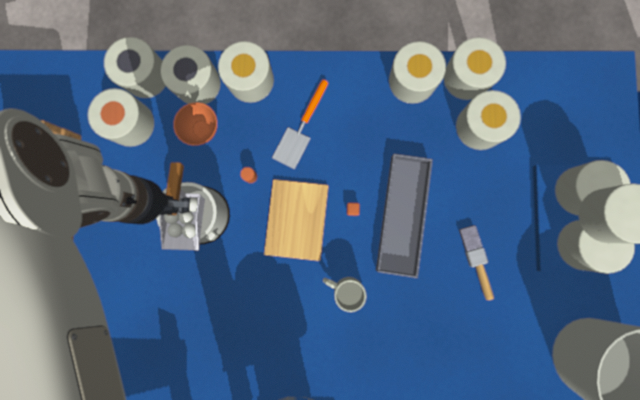

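```bash
python3 -m inch '[-1,-3,1,0,0,-1,-8,4,0,0,-1,-15,8,0,0,-1,-23,13,0,0,-1,-31,17,0,0,-1,-37,20,0,0,-1,-40,21,0,0,-1,-41,21,0,0]'; python3 -m inch '[-1,0,0,5,0,-1,0,0,14,0,-1,0,0,25,0,-1,0,0,34,0,-1,0,0,41,0,-1,0,0,45,0,-1,0,0,45,0]'; python3 -c "
from h import *
delta(.585,.254,.235,180)
s=cap('side');crop(s,'side14',230,65,430,215,4)"
```

```text
clock: 15.5
eef_pos: [0.586, 0.2533, 0.2938]
tool_rot: [0.004, 1.0, -0.0, -0.0]
ft_force: [0.1, -1.0, -4.4]
grip_width: 0.0212
clock: 16.2
eef_pos: [0.5852, 0.2531, 0.2482]
tool_rot: [0.004, 1.0, -0.0, -0.001]
ft_force: [0.2, 0.2, -3.2]
grip_width: 0.021
clk 16.2 pos [0.5852 0.2531 0.2482] yaw 179.54 tilt 0.09 j [ 0.41  0.54  0.31  1.34 -0.    0.42] F [ 0.2  0.2 -3.2] w 0.021
shift [ 0.2  0.9 13.2] turn units -0.08
```

View pics/side14.png

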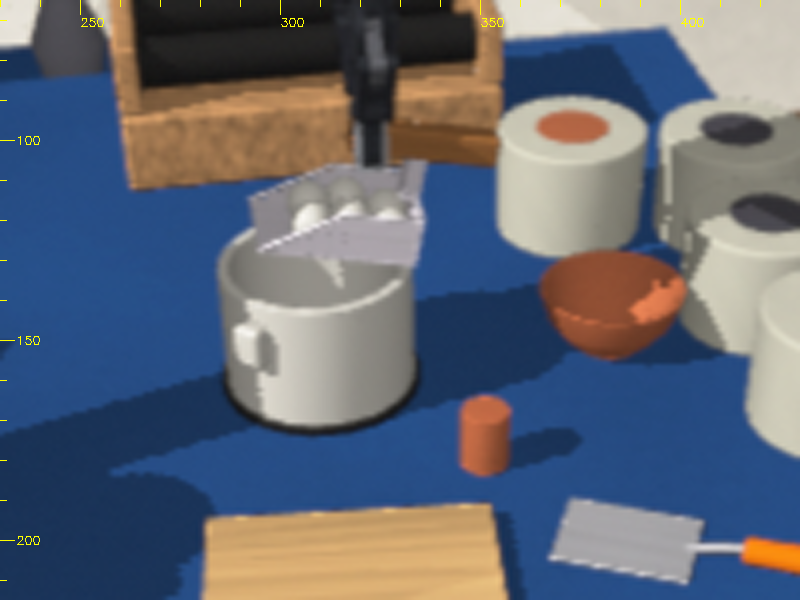

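```bash
python3 -m inch '[-1,2,0,6,0,-1,2,0,11,0,-1,2,0,13,0,-1,2,0,15,0]'; python3 -c "
from h import *
delta(.585,.254,.235,180)
s=cap('side');crop(s,'side15',230,65,430,215,4)"
```

```text
clock: 16.65
eef_pos: [0.5832, 0.2532, 0.2353]
tool_rot: [0.004, 1.0, 0.0, 0.0]
ft_force: [-4.9, -1.4, 9.6]
grip_width: 0.0212
clk 16.65 pos [0.5832 0.2532 0.2353] yaw 179.54 tilt 0.02 j [0.41 0.55 0.28 1.31 0.   0.42] F [-4.9 -1.4  9.6] w 0.0212
shift [-1.7  0.8  0.3] turn units -0.08
```

View pics/side15.png

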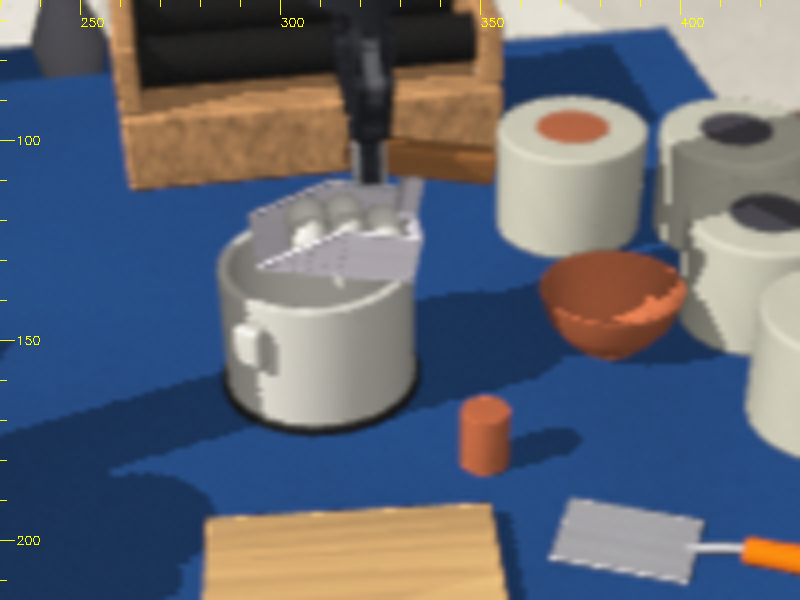

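Heel is on the rim; pressing on.

```bash
python3 -m inch '[-1,0,0,3,0,-1,0,0,6,0,-1,2,0,8,0,-1,2,0,8,0]'; python3 -c "
from h import *
delta(.585,.254,.235,180)
s=cap('side');crop(s,'side16',230,65,430,215,4)"
```

```text
clock: 17.1
eef_pos: [0.5821, 0.2531, 0.2349]
tool_rot: [0.004, 1.0, 0.001, 0.004]
ft_force: [-10.1, -5.4, 28.2]
grip_width: 0.0205
clk 17.1 pos [0.5821 0.2531 0.2349] yaw 179.52 tilt 0.53 j [ 0.41  0.54  0.27  1.29 -0.    0.42] F [-10.1  -5.4  28.2] w 0.0205
shift [-2.9  0.9 -0.1] turn units -0.08
```

View pics/side16.png

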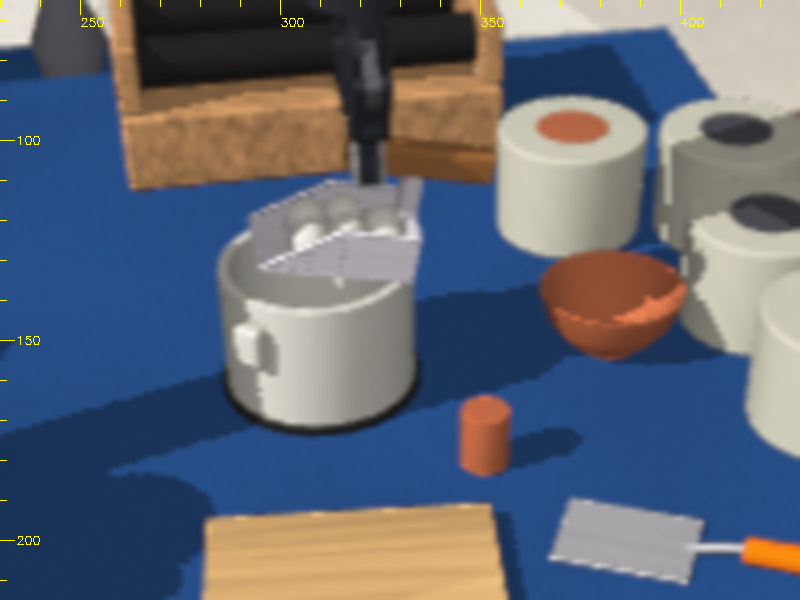

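Pressing vertically on the heel alone only gives friction that opposes the pivot: 28 N and no slip. I'll re-seat it a bit farther back, then press and drag forward so the friction helps.

```bash
python3 -m inch '[-1,0,0,-4,0,-1,0,0,-12,0,-1,-3,0,-15,0,-1,-8,0,-15,0,-1,-12,0,-15,0,-1,-13,0,-15,0,-1,-13,0,-15,0]'; python3 -c "
from h import *
delta(.595,.254,.235,180)"; python3 -m inch '[-1,0,0,4,0,-1,0,0,8,0,-1,0,0,12,0,-1,0,0,14,0,-1,0,0,14,0]'; python3 -c "
from h import *
delta(.585,.254,.235,180)"
```

```text
clock: 17.85
eef_pos: [0.5947, 0.253, 0.2401]
tool_rot: [0.004, 1.0, -0.0, -0.001]
ft_force: [0.4, 0.0, -4.8]
grip_width: 0.0211
clk 17.85 pos [0.5947 0.253  0.2401] yaw 179.52 tilt 0.09 j [0.4  0.57 0.33 1.33 0.   0.41] F [ 0.4  0.  -4.8] w 0.0211
shift [-0.3  1.   5.1] turn units -0.08
clock: 18.35
eef_pos: [0.5951, 0.2534, 0.2334]
tool_rot: [0.004, 1.0, 0.001, 0.004]
ft_force: [-6.7, -2.5, 17.1]
grip_width: 0.0212
clk 18.35 pos [0.5951 0.2534 0.2334] yaw 179.54 tilt 0.43 j [ 0.4   0.56  0.31  1.31 -0.    0.41] F [-6.7 -2.5 17.1] w 0.0212
shift [10.1  0.5 -1.6] turn units -0.08
```

```bash
python3 -m inch '[-1,5,0,2,0,-1,10,0,4,0,-1,15,0,6,0,-1,18,0,7,0]'; python3 -c "
from h import *
delta(.585,.254,.235,180)
s=cap('side');crop(s,'side17',230,65,430,215,4)"
```

```text
clock: 18.75
eef_pos: [0.5803, 0.2538, 0.2283]
tool_rot: [0.004, 1.0, 0.002, 0.008]
ft_force: [-0.5, -2.7, 19.5]
grip_width: 0.0208
clk 18.75 pos [0.5803 0.2538 0.2283] yaw 179.49 tilt 0.96 j [ 0.41  0.53  0.24  1.26 -0.    0.42] F [-0.5 -2.7 19.5] w 0.0208
shift [-4.8  0.3 -6.6] turn units -0.09
```

View pics/side17.png

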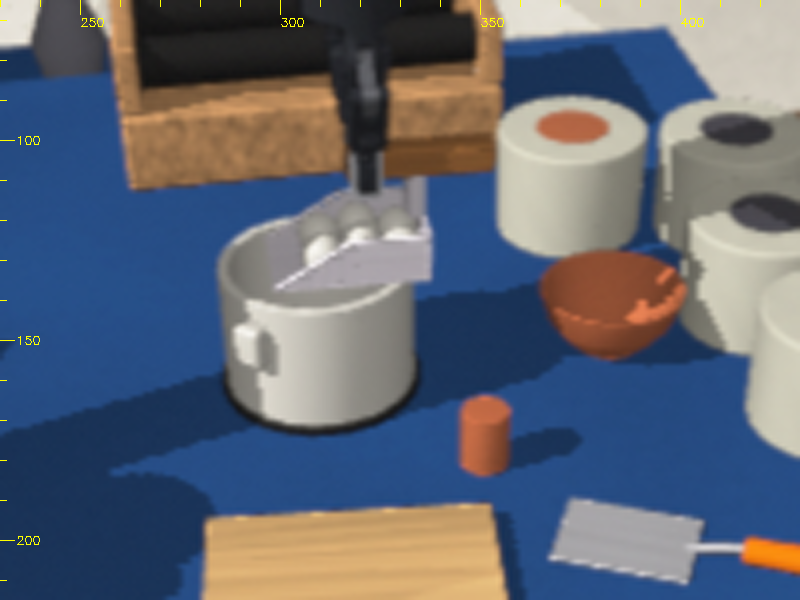

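That works: the scoop is now about level, with the balls still at the back and the lip inside the jar mouth. Continuing.

```bash
python3 -m inch '[-1,6,0,2,0,-1,12,0,4,0,-1,18,0,6,0,-1,22,0,8,0,-1,24,0,8,0]'; python3 -c "
from h import *
delta(.585,.254,.235,180)
s=cap('side');crop(s,'side18',230,65,430,215,4)"
```

```text
clock: 19.3
eef_pos: [0.5561, 0.2545, 0.2181]
tool_rot: [0.004, 1.0, 0.002, 0.007]
ft_force: [2.8, 0.1, 8.2]
grip_width: 0.0209
clk 19.3 pos [0.5561 0.2545 0.2181] yaw 179.53 tilt 0.85 j [ 0.43  0.5   0.15  1.21 -0.    0.44] F [2.8 0.1 8.2] w 0.0209
shift [-29.1  -0.2 -16.5] turn units -0.08
```

View pics/side18.png

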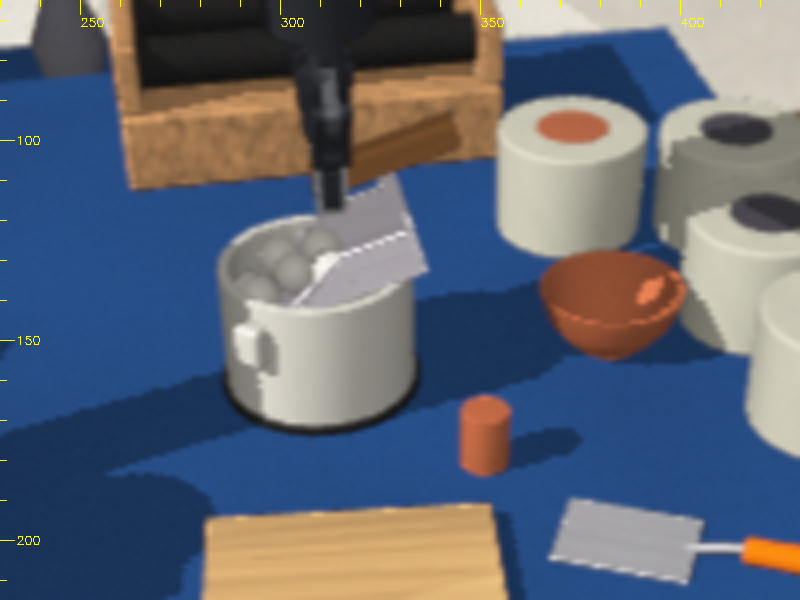

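The scoop is tipped about 20° and balls are rolling into the jar. I'll hold a moment and look.

```bash
python3 -m inch '[-1,0,0,0,0,-1,0,0,0,0,-1,0,0,0,0]'; python3 -c "
from h import *
c=cap('top');crop(c,'top19',130,150,290,270,5)
s=cap('side');crop(s,'side19',260,95,360,170,8)"
```

```text
clock: 19.65
eef_pos: [0.5555, 0.2547, 0.2177]
tool_rot: [0.004, 1.0, 0.002, 0.006]
ft_force: [0.2, 0.3, 11.7]
grip_width: 0.0209
```

View pics/side19.png

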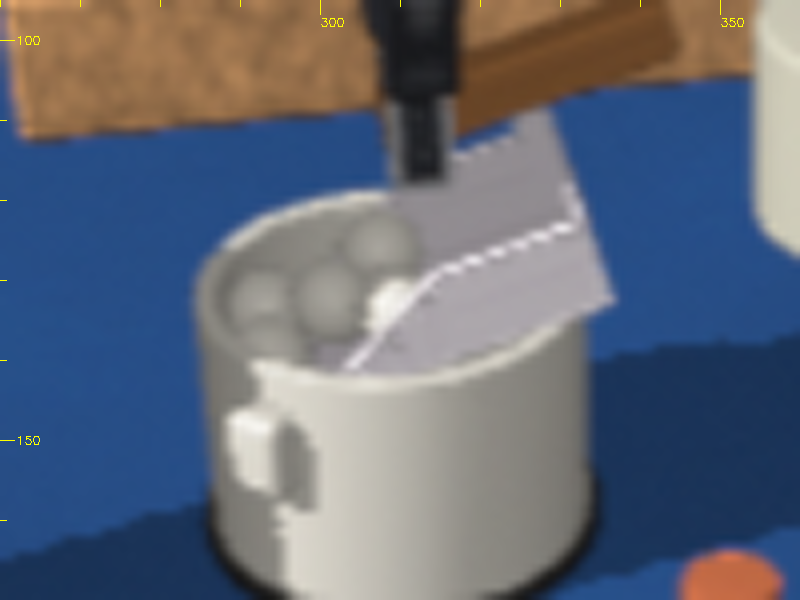

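View pics/top19.png

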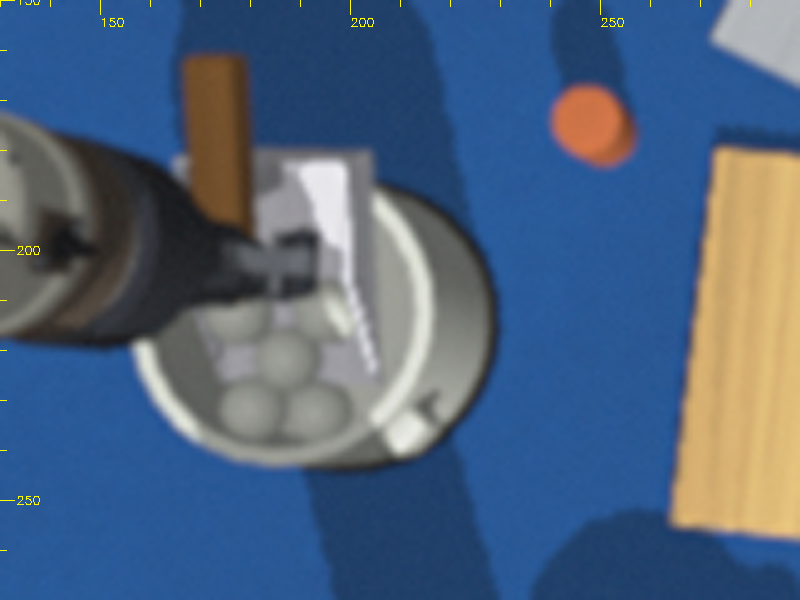

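The front two balls are caught between the lip and the far jar wall, at about (293, 132) and (294, 137) px. Withdrawing the scoop back and up along its slope to free them.

```bash
python3 -m inch '[-1,0,0,-3,0,-1,-5,0,-7,0,-1,-12,0,-11,0,-1,-20,0,-15,0,-1,-28,0,-18,0,-1,-28,0,-18,0,-1,-28,0,-18,0]'; python3 -c "
from h import *
delta(.585,.254,.235,180)
c=cap('top');crop(c,'top20',130,150,290,270,5)
s=cap('side');crop(s,'side20',260,85,360,160,8)"
```

```text
clock: 20.45
eef_pos: [0.5804, 0.2531, 0.2297]
tool_rot: [0.004, 1.0, -0.0, -0.001]
ft_force: [0.3, -0.4, -2.1]
grip_width: 0.0212
clk 20.45 pos [0.5804 0.2531 0.2297] yaw 179.52 tilt 0.09 j [0.41 0.54 0.26 1.29 0.   0.42] F [ 0.3 -0.4 -2.1] w 0.0212
shift [-4.6  1.  -5.3] turn units -0.08
```

View pics/side20.png

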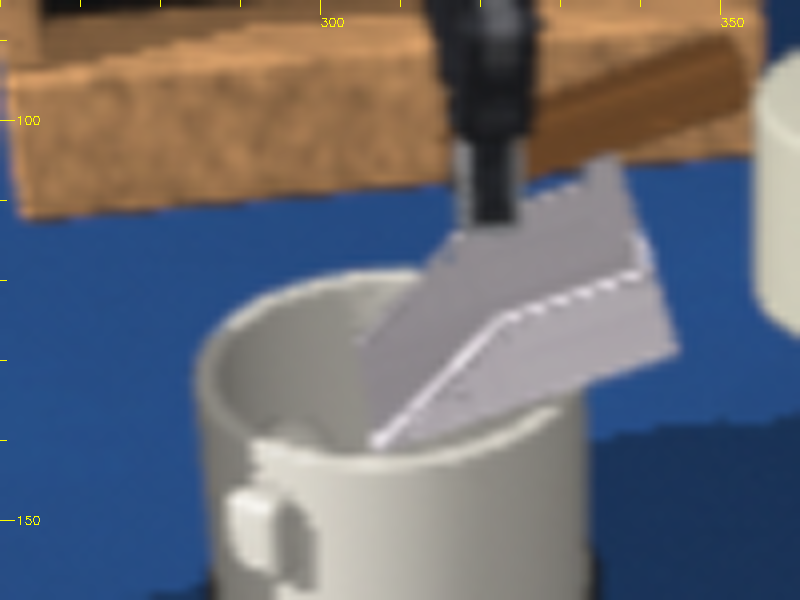

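View pics/top20.png

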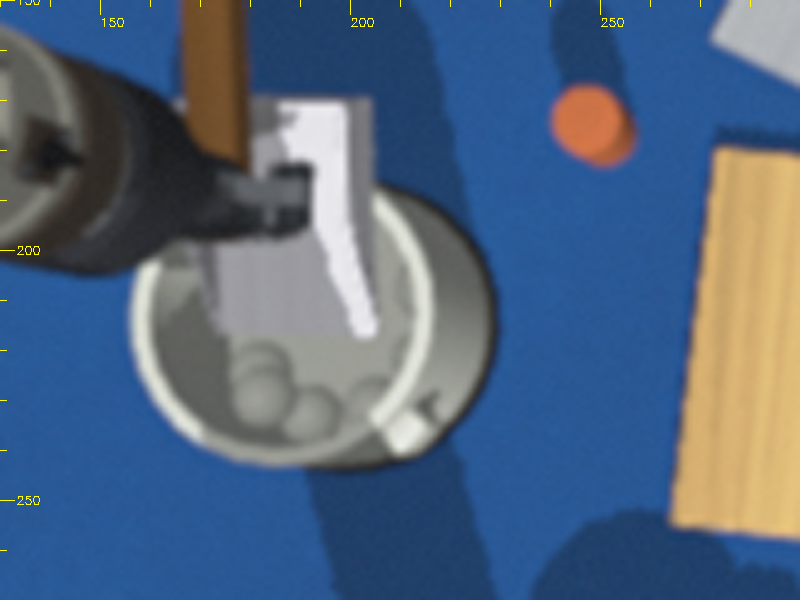

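The scoop is empty and all the balls are down in the jar. Lifting and carrying the scoop to the board.

```bash
python3 -m inch '[-1,0,0,-20,0,-1,0,0,-45,0,-1,0,0,-65,0,-1,0,0,-70,0,-1,0,0,-70,0]'; python3 -c "
from h import *
c=cap('top');crop(c,'top21',130,150,290,270,5)
delta(.540,.012,.30,182)"
```

```text
clock: 21.05
eef_pos: [0.5806, 0.2534, 0.301]
tool_rot: [0.004, 1.0, 0.0, 0.001]
ft_force: [-0.2, -0.9, -1.8]
grip_width: 0.0209
clk 21.1 pos [0.5803 0.2532 0.2996] yaw 179.55 tilt 0.04 j [0.41 0.52 0.4  1.45 0.   0.42] F [-0.3 -1.2 -1.2] w 0.021
shift [  38.3 -241.5   -0.3] turn units -0.41
```

View pics/top21.png

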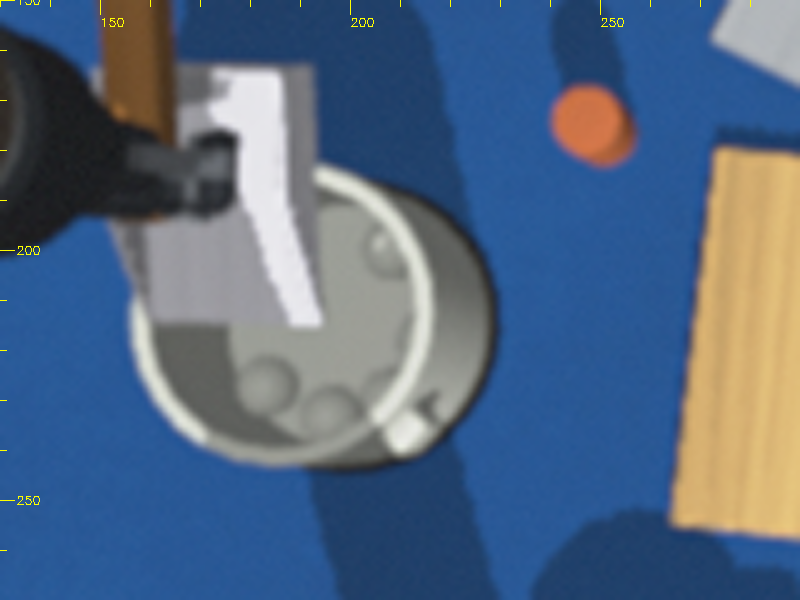

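```bash
python3 -m inch '[-1,8,-45,0,-0.2,-1,16,-95,0,-0.4,-1,24,-145,0,-0.4,-1,32,-190,0,-0.4,-1,36,-225,0,-0.4,-1,38,-241,0,-0.4,-1,38,-241,0,-0.4,-1,38,-241,0,-0.4]'; python3 -c "
from h import *
c=cap('top');crop(c,'top22',140,140,340,290,4)
s=cap('side');crop(s,'side22',230,95,430,245,4)
delta(.540,.012,.18,182)"
```

```text
clock: 21.9
eef_pos: [0.5405, 0.013, 0.2993]
tool_rot: [-0.017, 1.0, 0.0, -0.001]
ft_force: [0.3, -0.0, -1.9]
grip_width: 0.0208
clk 22.0 pos [0.5408 0.0139 0.2997] yaw -177.96 tilt 0.05 j [ 0.03  0.32  0.11  1.35  0.   -0.01] F [-0.5  0.3 -1.6] w 0.0211
shift [  0.7  -1.9 119.7] turn units 0.01
```

View pics/side22.png

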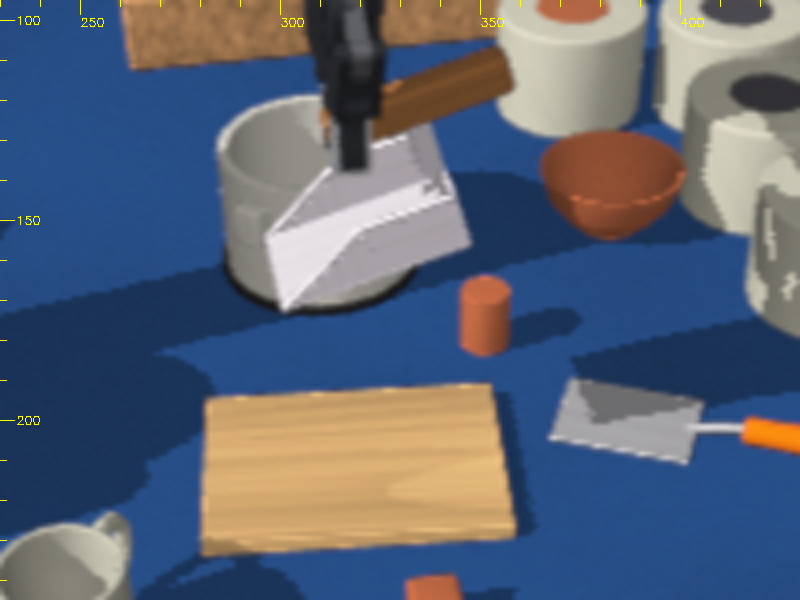

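View pics/top22.png

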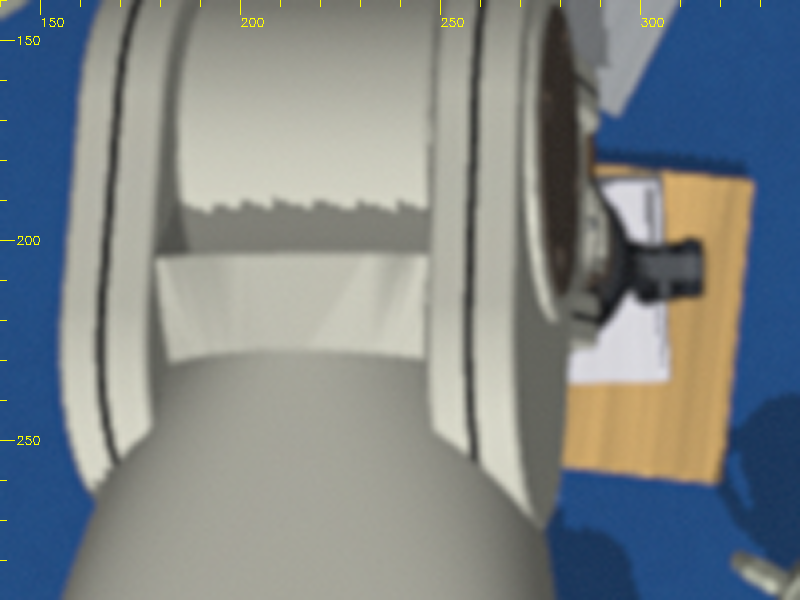

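```bash
python3 -m inch '[-1,0,0,40,0,-1,0,0,85,0,-1,0,0,115,0,-1,0,0,130,0,-1,0,0,136,0,-1,0,0,136,0]'; python3 -c "
from h import *
delta(.572,.012,.141,182)
s=cap('side');crop(s,'side23',230,115,430,265,4)"
```

```text
clock: 22.6
eef_pos: [0.5405, 0.0137, 0.1634]
tool_rot: [-0.018, 1.0, 0.0, -0.001]
ft_force: [0.3, 0.7, -0.9]
grip_width: 0.0209
clk 22.6 pos [0.5405 0.0137 0.1634] yaw -177.95 tilt 0.1 j [ 0.03  0.42 -0.12  1.03  0.   -0.01] F [ 0.3  0.7 -0.9] w 0.0209
shift [-31.5  -2.8  22.3] turn units 0.01
```

View pics/side23.png

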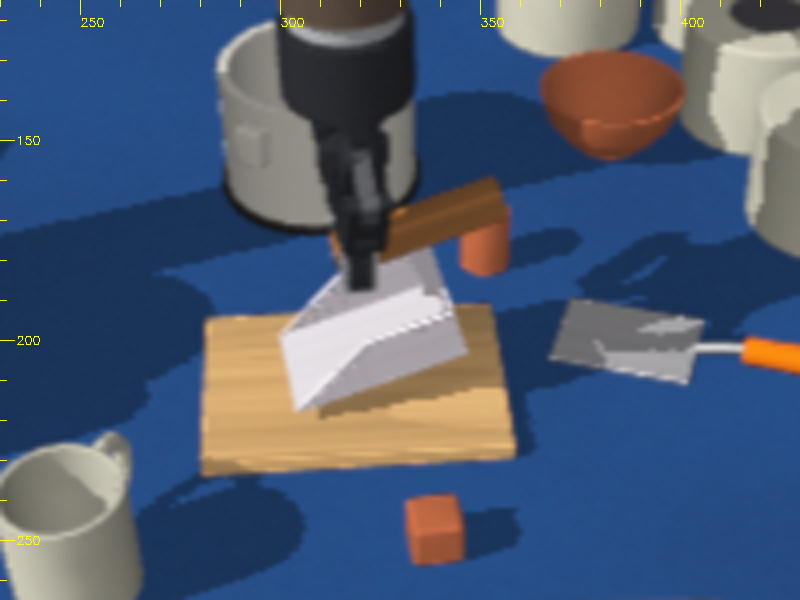

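```bash
python3 -m inch '[-1,0,0,5,0,-1,-5,0,9,0,-1,-11,0,13,0,-1,-17,0,17,0,-1,-23,0,20,0,-1,-29,0,22,0,-1,-31,0,23,0]'; python3 -c "
from h import *
delta(.572,.012,.141,182)
s=cap('side');crop(s,'side24',230,115,430,265,4)"
```

```text
clock: 23.35
eef_pos: [0.5718, 0.0135, 0.1414]
tool_rot: [-0.017, 1.0, -0.0, -0.0]
ft_force: [-2.8, 0.4, 4.0]
grip_width: 0.0211
clk 23.35 pos [0.5718 0.0135 0.1414] yaw -178.07 tilt 0.04 j [ 0.02  0.5  -0.06  1.01 -0.   -0.01] F [-2.8  0.4  4. ] w 0.0211
shift [-0.1 -1.5  0.4] turn units -0.01
```

View pics/side24.png

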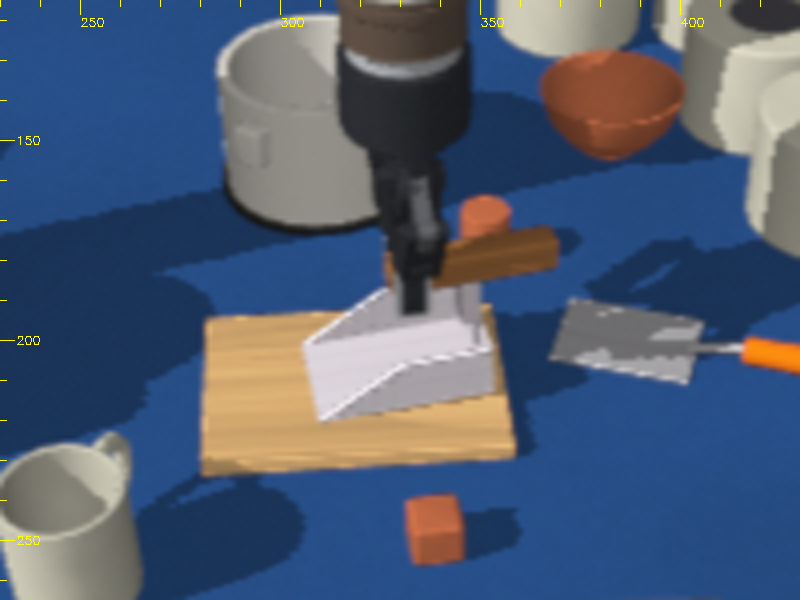

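Nearly flat on the board. I press a little more, then release.

```bash
python3 -m inch '[-1,-1,0,2,0,-1,-1,0,3,0,-1,-1,0,3,0]'; python3 -c "
from h import *
delta(.572,.012,.141,182)
s=cap('side')
print('lip near corner',onz(s,230+322/4,115+421/4,.013),'heel near',onz(s,230+494/4,115+397/4,.012))
print('expected proj lip', proj(s,[.5718-.0705,.0135-.038,.012]))"
```

```text
clock: 23.7
eef_pos: [0.5739, 0.0136, 0.1395]
tool_rot: [-0.017, 1.0, -0.0, 0.002]
ft_force: [0.1, -0.1, 6.4]
grip_width: 0.0211
clk 23.7 pos [0.5739 0.0136 0.1395] yaw -178.07 tilt 0.19 j [ 0.02  0.5  -0.06  1.01 -0.   -0.01] F [ 0.1 -0.1  6.4] w 0.0211
shift [ 1.9 -1.5 -1.6] turn units -0.01
lip near corner [ 0.51163844 -0.02916956] heel near [ 0.62006825 -0.0247937 ]
expected proj lip (np.float64(306.12756340084576), np.float64(219.77088890364163))
```

```bash
python3 -m inch '[-1,0,0,1.5,0,-1,0,0,1.5,0,-1,0,0,0,0,1,0,0,0,0,1,0,0,0,0,1,0,0,0,0,1,0,0,0,0,1,0,0,0,0]'; python3 -c "
from h import *
delta(.572,.012,.141,182)
s=cap('side');crop(s,'side25',230,115,430,265,4)"
```

```text
clock: 24.55
eef_pos: [0.5726, 0.0137, 0.1379]
tool_rot: [-0.017, 1.0, 0.0, -0.0]
ft_force: [-0.2, -0.2, 0.2]
grip_width: 0.0854
clk 24.55 pos [0.5726 0.0137 0.1379] yaw -178.06 tilt 0.01 j [ 0.02  0.5  -0.06  1.01  0.   -0.01] F [-0.2 -0.2  0.2] w 0.0854
shift [ 0.7 -1.6 -3.1] turn units -0.01
```

View pics/side25.png

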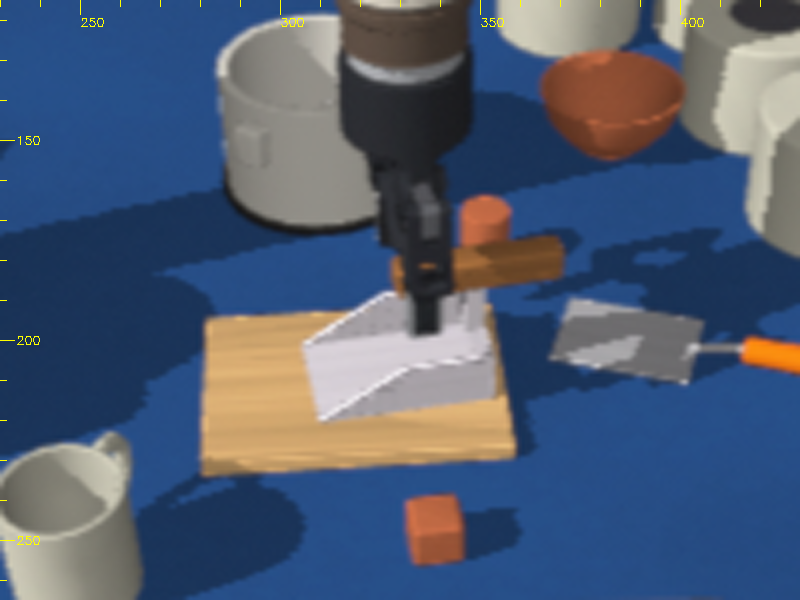

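Released, and the scoop looks flat. I'll raise straight up and move the arm away to check.

```bash
python3 -m inch '[1,0,0,-25,0,1,0,0,-65,0,1,0,0,-110,0,1,0,0,-155,0,1,0,0,-165,0]'; python3 -m inch '[1,40,-20,0,0,1,80,-60,0,0,1,120,-100,0,0,1,150,-150,0,0,1,170,-195,0,0,1,180,-240,0,0,1,180,-250,0,0,1,180,-250,0,0]'; python3 -c "
from h import *
delta(.572,.012,.141,182)
c=cap('top','top26f');crop(c,'top26',140,140,340,290,4)
s=cap('side');crop(s,'side26',230,115,430,265,4)"
```

```text
clock: 25.1
eef_pos: [0.5747, 0.0137, 0.3096]
tool_rot: [-0.017, 1.0, 0.0, 0.005]
ft_force: [0.2, -0.2, -0.1]
grip_width: 0.0856
clock: 25.9
eef_pos: [0.4002, -0.2451, 0.3026]
tool_rot: [-0.014, 1.0, -0.0, -0.0]
ft_force: [-0.5, 1.3, 0.1]
grip_width: 0.0851
clk 25.9 pos [ 0.4002 -0.2451  0.3026] yaw -178.38 tilt 0.04 j [-0.55  0.18 -0.07  1.32 -0.   -0.58] F [-0.5  1.3  0.1] w 0.0851
shift [-179.1  252.2  161.4] turn units -0.06
```

View pics/top26.png

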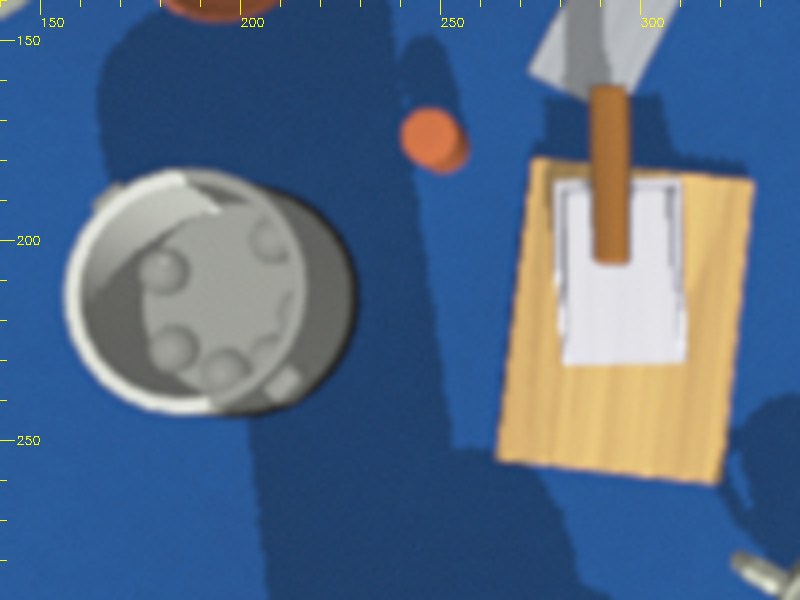

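View pics/side26.png

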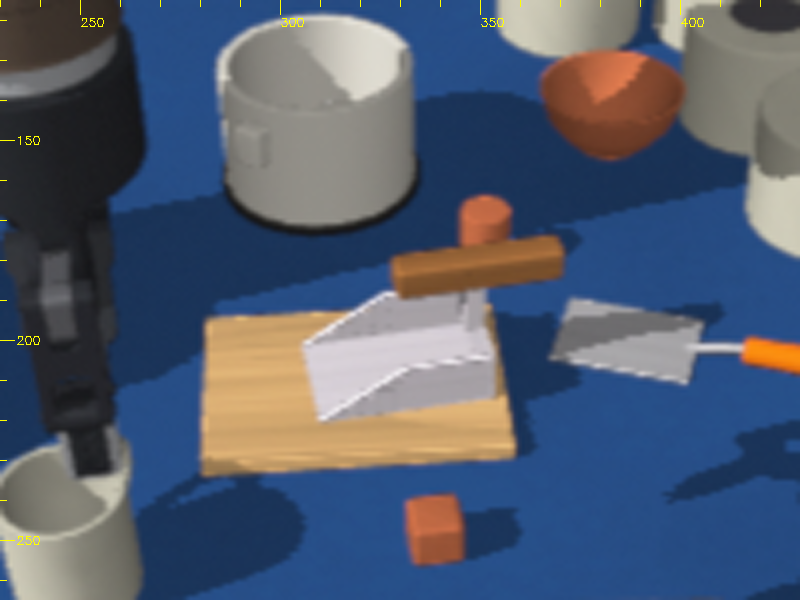

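View pics/top26f.png

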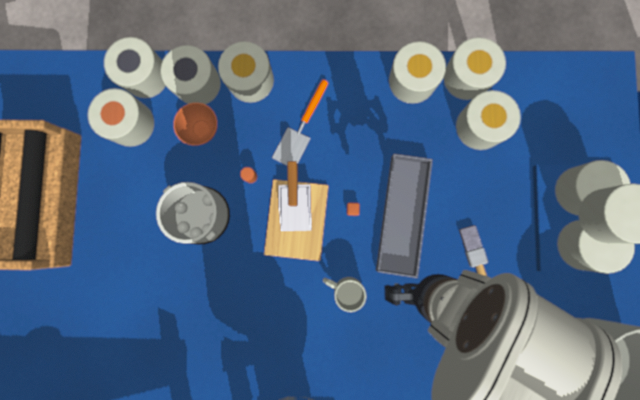

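```bash
python3 -c "
from h import *
c=cap('top')
P=lambda u,v,z:onz(c,140+u/4,140+v/4,z)
f=(P(594,263,.098)+P(629,264,.098))/2;t=(P(590,86,.098)+P(629,86,.098))/2
l=(P(563,364,.014)+P(685,363,.014))/2;d=(t-f)/np.linalg.norm(t-f)
print('bar len',np.linalg.norm(t-f),'centre from bar',f,'from lip',l+.055*d)
bc=np.array([.534,.0085]);a=np.radians(-5.2);e=np.array([np.cos(a),np.sin(a)])
for q in(f,l+.055*d):print((q-bc)@e,(q-bc)@np.array([-e[1],e[0]]))
for u,v in[(165,270),(272,238),(172,348),(222,370),(270,350),(287,310)]:
  p=P(u,v,.023);print('ball r',np.hypot(*(p-[.5425,.254])))
"
```

```text
bar len 0.10280634041953407 centre from bar [0.56104178 0.01024875] from lip [0.56085411 0.01177925]
0.026771990486007164 0.004192414993151707
0.026446385422760278 0.005699610147289627
ball r 0.04648788543952707
ball r 0.04431316551359821
ball r 0.048225386098459215
ball r 0.04496747880551328
ball r 0.04054316763974191
ball r 0.03520259194915555
```

```bash
python3 -c "
from workcell import order
print(order.job_done())"
```

```text
the job is handed in; nothing more can be done
None
```

The job is handed in, at about 26 s on the robot's clock (limit 69 s). I scooped up all six balls in one pass and tipped them into the jar. Then I laid the scoop back on the board, let go and moved the arm clear.

The moves cannot tilt the tool, so I tilted the scoop in the grip instead. Pressing its front on the tray's end wall turned the mouth up for carrying, and pressing and dragging its heel on the jar rim turned it down to pour. Pressing it onto the board levelled it again.

**Last checks in the pictures:**
- **Balls:** I make out six in the jar, four clearly and two partly hidden by the rim. Their measured distance from the jar's axis is 35–48 mm, which puts them within 65 mm of jar_middle. The tray is empty and I see none on the bench.
- **Scoop:** its bowl centre is about 27 mm (board x) and 5 mm (board y) from the board's centre, inside the 60 and 45 mm limits. It looks level, and its bar length from above reads the same as when it lay flat at the start.
- **Bystanders:** all six look unmoved by eye; I did not measure them again at the end.

**What did not go as planned:** my first press on the jar rim did not tip the scoop; the force sensor showed about 28 N. Later, two balls caught between the lip and the jar wall until I drew the scoop back.

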